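# Pack pots and squeegees into the chest drawer

### The arm

A 7-joint arm with a two-finger parallel gripper is mounted at the origin on the work surface. World frame = base frame: x ahead of the robot, y to its left, z up, the work surface at z = 0. Lengths are in m, angles in rad, forces in N, time in s.
With the tool pointing down it reaches from about 0.425 to 1.025 m from the base axis. Payload 9.4 kg.
Tool frame: the origin (TCP) lies between the finger pads; the fingertips stand 19 mm ahead of it and the grasp point (between the pads) is the TCP; z points along the fingers, y is the line along which they close (so a half turn about z gives the same grasp; the last joint's range is limited). The gripper opens to 93 mm and grips with 3 to 60 N. Pads are 15 mm wide; open, the fingers measure 128 mm over their backs; the gripper's body (75 mm by 188 mm) begins 65 mm behind the grasp point.
Start: joints at [-1.262, 0.599, -0.003, 1.599, 0.002, 0.943, -0.08], TCP at [0.273, 0.672, 0.238] pointing down, gripper open.
Joint ranges: [-2.57, 2.57], [-0.35, 1.97], [-1.29, 1.29], [0.11, 2.56], [-1.05, 4.19], [0.11, 1.86], [-2.63, 2.63]. Speed limits (rad/s): [2.22, 2.22, 3.01, 3.01, 3.14, 3.14, 3.14].

### API

Orientations are given as a rotation vector (axis times angle).
In Python, from plant import * gives the robot as it stands. The module is installed in compiled form; this text tells all that it offers.
- The arm moves only by the tool carry_out, never from a script. Its arguments are lists of equal length, an entry for each row: "hand": the finger opening in mm, from 0 to 93; "slide": the shift along the tool's x, y, z in mm, a list of three; "angular": the turn, a rotation vector about the tool's x, y, z in degrees, a list of three. In form: {"hand": [hand, ...], "slide": [[dx, dy, dz], ...], "angular": [[wx, wy, wz], ...]}. A call has 1 to 12 rows; each row shifts and turns the commanded pose from where the row before left it, along the tool's axes as they then stand; what a row does not reach is not made up. A row lasts 1/12 s, in which the tool goes at most 41.7 mm and 7.16 degrees, less where a joint would pass 70% of its speed; a pose out of reach is approached as far as the arm can. A call is refused whole if a number of a shift passes 41.7 or a number of a turn 7.16, either way. A call with a gripper value outside its range is refused whole. The fingers move at their own pace and stop on an object; "newtons" is the grip in N (left out, the last holds). Time passes only in rows, so rows that do not move let the fingers close. It gives the time, the measured TCP pose, the force, the opening and the grip force at its end, in the units of the state.
- state(): the state, without advancing time (a new reading comes with each control period).
- grab_frame(name): name is "scene" or "top"; returns a dict with "pixels" (480x640x3 uint8, red, green, blue), "vfov" (degrees; the focal length in pixels is half the picture's height over the tangent of half this angle, whatever the lens; pixels are square), "cx", "cy" (the principal point, pixels), "R" (3x3) and "t" (3): a world point X has camera coordinates R X + t. Camera axes: x right, y down, z forward; pixel columns grow to the right and rows downward; lengths in m; the calibration is good to about 2 mm. A picture is of the moment at which its call begins. There is no depth.
- sign_off(): hands the job in; it is judged then, once.
Trained networks look in the newest picture that a camera, given by its name, has taken for a name from the list of things; names that differ only in an ending like _2 or _b are one class to them, and where a whole thing is asked for, a point or a joint stands for the part that bears it (a point fixed in the world has none). Each returns a list of dicts, best first, with "p" (0 to 1); they miss things now and then, are a little off and sometimes report something else, mostly with a low value. They report only what shows in the picture. A call takes as long as a camera call.
- outline_of(camera, thing): "pixels" (480x640 bool, what is visible of it) and "pixel" ([row, column] in pixels, amid what is visible of it).
The state is a dict: "clock": time; "qpos": joint angles; "dq": joint speeds; "joint_torque": joint torques, N m; "eef_pos": TCP position; "eef_rot": TCP orientation; "ft_force": force on the tool from outside, world axes, zero at the start; "moment": the same for the moment, N m; "finger_gap": opening from 0.0 (shut) to 1.0 (fully open); "grip_force": force on a finger pad.
Only numpy, scipy, OpenCV 4.12 (cv2) and the standard library are available. Lean on these libraries where they do the work, as an engineer would, in place of code of your own. Each camera call takes 0.05 s, during which the arm holds its last target. There are 200 camera calls.

### The job

The session is over: put the blue lid on the open blue paint pot, then pack all the paint pots, upright, into the pot bay of the blue chest's drawer, and slide each squeegee from the drain stand blade-down into a slot of the wooden block in that drawer until its wooden grip rests on the block. When everything is in, with the lid still on its pot, push the drawer fully shut. Leave the other things on the bench where they are.

Things in the scene. Friction and masses are not known exactly. Their poses are not given: they have to be found in the camera images.
- chest: blue steel bench chest, fixed, 250 deep x 305 wide x 108 mm high. Origin: on the bench below the middle of its front; x points from its front to its back, y to its left end seen from the robot. A black tray of paint tubes (up to 140 mm high) covers the back half of its top.
- drawer (a joint): slide of the chest's only drawer, in m: 0 = shut, 0.24 = fully open, pulled out along the chest's -x; it stays where it is left and moves with 2 to 5 N. It starts shut or ajar. Fully open, all of its inside lies clear in front of the chest. The chest's roof leaves 90 mm of height over the drawer floor.
- drawer_handle (a point): middle of the drawer's aluminium bar handle: 10 mm round bar, 120 mm long along the chest's y, 78 mm above the bench, its centre 40 mm in front of the drawer's blue front panel (18 mm thick, 300 wide, top 101 mm above the bench), with a bracket at each end. x points from the handle into the chest. Moves with the drawer.
- drawer_in (a point): on the drawer's floor (12 mm above the bench), at the middle of the front panel's inner face; x into the chest, y to the left seen from the robot; moves with the drawer. Floor: x 0 to 214 mm, y -140 to 140. POT BAY: y 28 to 140; walls and divider 34 mm high, 4 mm thick; three pots fit in a row at x = 39, 108, 177, y = 84.
- block_front (a point): middle of the front end of the top of the plywood squeegee block, fixed in the right part of the drawer: 140 mm long (x), 165 wide (y), 44 mm high over the drawer floor. Slots along x, 13 mm wide and right down to the floor, at y = -52, 0 and 52 mm. A squeegee is home when its grip rests on the block: its origin at x about 70, z = -42 mm here. Axes as drawer_in.
- stand: drain stand, fixed: white base 150 (x) x 190 mm (y), two wooden combs 54 mm high with three notches 13 mm wide, 52 mm apart along y; the squeegees stand in the notches along x, their grips resting on the combs, their blades' edges 12 mm above the bench. Origin: centre of its underside.
- squeegee0: Green-bladed squeegee in the drain stand (may be absent): wooden grip bar 120 long x 24 thick x 36 mm high over the green rubber blade 120 long x 7 thick x 42 mm deep. Origin: middle of the blade's lower edge; z up, x along its length, y through its thickness. The grip spans z = 42 to 78 mm; pinch it through its thickness. 140 g.
- squeegee1: Amber-bladed squeegee in the drain stand (may be absent): wooden grip bar 120 long x 24 thick x 36 mm high over the amber rubber blade 120 long x 7 thick x 42 mm deep. Origin: middle of the blade's lower edge; z up, x along its length, y through its thickness. The grip spans z = 42 to 78 mm; pinch it through its thickness. 140 g.
- squeegee2: Red-bladed squeegee in the drain stand (may be absent): wooden grip bar 120 long x 24 thick x 36 mm high over the red rubber blade 120 long x 7 thick x 42 mm deep. Origin: middle of the blade's lower edge; z up, x along its length, y through its thickness. The grip spans z = 42 to 78 mm; pinch it through its thickness. 140 g.
- pot_yellow: closed yellow paint pot (may be absent): cream cylinder 58 mm across and 60 mm high with a yellow cap 56 mm across on it, top at 70 mm. Origin: centre of its underside, z up. About 250 g.
- pot_pink: closed pink paint pot (may be absent): cream cylinder 58 mm across and 60 mm high with a pink cap 56 mm across on it, top at 70 mm. Origin: centre of its underside, z up. About 250 g.
- open_pot: open blue paint pot, empty: 58 mm across, 62 mm high, mouth 50 mm across. Origin: centre of its underside, z up. About 220 g.
- pot_lid: blue lid of the open pot, lying plug-down on the bench: disc 56 mm across and 8 mm thick on a plug 43 mm across and 8 mm high. Origin: centre of the plug's underside, z up; the disc spans z = 8 to 16 mm. Seated, the disc lies on the pot's rim, its origin 54 mm above the pot's origin (top at 70 mm). It lies on loosely. 40 g.
- spray_teal: bystander: tall teal spray can, 60 mm across, 165 mm high, standing. To be left alone.
- spray_orange: bystander: tall orange spray can, 60 mm across, 165 mm high, standing. To be left alone.
- cup_clear: bystander: empty white plastic cup, 84 mm across, 110 mm high, standing. To be left alone.
- tape_roll: bystander: yellow roll of masking tape lying flat, 90 mm across, 25 mm high. To be left alone.
- canvas: bystander: small stretched canvas painted in stripes, 150 x 200 x 30 mm, lying flat. To be left alone.
- brush: bystander: paint brush, about 190 mm long, lying on the bench. To be left alone.

How it is judged:
On the way, in this order (a step that is already met when the one before it is completed fails the run):
1. the lid is seated on the open pot (horizontal distance between pot_lid and open_pot below 0.006 m and z of pot_lid in the frame of open_pot between 0.05 and 0.058 m and angle between the z axis of pot_lid and the z axis of open_pot, either way round below 0.1 rad), for 0.2 s.
2. all pots stand in the pot bay, the lid on its pot, and all squeegees are home in slots of the block (all of step 1 and x of pot_yellow in the frame of drawer_in between 0.02 and 0.198 m and y of pot_yellow in the frame of drawer_in between 0.045 and 0.125 m and z of pot_yellow in the frame of drawer_in between -0.008 and 0.008 m and angle between each of pot_yellow, pot_pink, open_pot's own z axis and vertical below 0.12 rad and linear speed of each of pot_yellow, pot_pink, open_pot, squeegee0, squeegee1, squeegee2 below 0.03 m/s and x of pot_pink in the frame of drawer_in between 0.02 and 0.198 m and y of pot_pink in the frame of drawer_in between 0.045 and 0.125 m and z of pot_pink in the frame of drawer_in between -0.008 and 0.008 m and x of open_pot in the frame of drawer_in between 0.02 and 0.198 m and y of open_pot in the frame of drawer_in between 0.045 and 0.125 m and z of open_pot in the frame of drawer_in between -0.008 and 0.008 m and x of squeegee0 in the frame of block_front between 0.03 and 0.11 m and y of squeegee0 in the frame of block_front between -0.062 and 0.062 m and z of squeegee0 in the frame of block_front between -0.049 and -0.034 m and angle between each of squeegee0, squeegee1, squeegee2's own z axis and vertical below 0.15 rad and angle between the x axis of each of squeegee0, squeegee1, squeegee2 and the x axis of block_front, either way round below 0.12 rad and x of squeegee1 in the frame of block_front between 0.03 and 0.11 m and y of squeegee1 in the frame of block_front between -0.062 and 0.062 m and z of squeegee1 in the frame of block_front between -0.049 and -0.034 m and x of squeegee2 in the frame of block_front between 0.03 and 0.11 m and y of squeegee2 in the frame of block_front between -0.062 and 0.062 m and z of squeegee2 in the frame of block_front between -0.049 and -0.034 m), for 0.2 s.
3. the drawer is pushed shut (value of joint drawer below 0.006 m), for 0.2 s.
At the end, for the whole second after the job is handed in: All pots upright (0.12 rad) on the pot bay floor, the lid seated on its pot (6 mm, 0.1 rad), all squeegees home in slots (blade within 10 mm of the floor, 40 mm of the slot middle along it, upright to 0.15 rad), all at rest, the drawer shut to 6 mm (all of step 2 and value of joint drawer below 0.006 m); the robot touches nothing.
It fails at once if a bystander (spray cans, cup, tape, canvas, brush) is shoved more than 5 cm (distance of any of spray_teal, spray_orange, cup_clear, tape_roll, canvas, brush from where it was at the start of the episode above 0.05 m).
It fails at once if a spray can or the cup is knocked over (angle between any of spray_teal, spray_orange, cup_clear's own z axis and vertical above 0.5 rad).
Of pot_yellow, pot_pink only 1 to 2 are there at a start; the rules pass over those that are not, and their reading is None.
Of squeegee0, squeegee1, squeegee2 only 2 to 3 are there at a start; the rules pass over those that are not, and their reading is None.
At some moment in a run one of pot_yellow, pot_pink, open_pot may be knocked a few centimetres aside while the robot is not near it.
It also fails if it takes over 210 s, if anything falls off the work surface, if the arm or the gripper's body presses on something with over 40 N, if the wrist force passes 120 N, or if a joint passes its speed limit or range.

## Working session

There is one attempt and no reset: what is moved stays moved. The work goes in short steps, Python scripts to look and compute and a tool call to move; the robot and the scene stay as the last step left them, time stands still between calls to the robot, and variables do not carry over. Pictures are saved under pics/ and viewed, at most 14 in all, crops included, and the job is handed in when it is done.

Besides the shell and the picture viewer there is one more tool, called after ">>>" as name(argument=value, ...) on one line, values as JSON. carry_out: Moves the arm, as the interface text tells. Its arguments: {"type":"object","properties":{"hand":{"type":"array","items":{"type":"number"}},"slide":{"type":"array","items":{"type":"array","items":{"type":"number"}}},"angular":{"type":"array","items":{"type":"array","items":{"type":"number"}}},"newtons":{"type":"number"}},"required":["hand","slide","angular"]}

```bash
mkdir -p pics
cat > h.py <<'E'
from plant import *
import numpy as np, cv2
from scipy.spatial.transform import Rotation as Ro
def cam(n):
    f=grab_frame(n); f['f']=f['pixels'].shape[0]/2/np.tan(np.radians(f['vfov'])/2); f['R']=np.array(f['R']);f['t']=np.array(f['t']); return f
def ray(f,u,v,z):
    d=f['R'].T@np.array([(u-f['cx'])/f['f'],(v-f['cy'])/f['f'],1]); c=-f['R'].T@f['t']; return c+d*(z-c[2])/d[2]
def proj(f,X):
    p=(f['R']@np.array(X).T).T+f['t']; return np.stack([f['f']*p[...,0]/p[...,2]+f['cx'],f['f']*p[...,1]/p[...,2]+f['cy']],-1)
def save(f,n,crop=None,s=1):
    im=f['pixels'][...,::-1]
    if crop: r0,r1,c0,c1=crop; im=im[r0:r1,c0:c1]
    cv2.imwrite('pics/'+n,cv2.resize(im,None,fx=s,fy=s,interpolation=cv2.INTER_CUBIC))
E
python3 - <<'E'
from h import *
for n in('top','scene'):
    f=cam(n); save(f,n+'0.png'); print(n,f['f'],f['cx'],f['cy'],-f['R'].T@f['t'],f['R'].round(3).tolist())
    for th in 'drawer_handle squeegee0 squeegee1 squeegee2 pot_yellow pot_pink open_pot pot_lid chest stand block_front'.split():
        for o in outline_of(n,th)[:2]: 
            r,c=o['pixel']; print(th,round(o['p'],2),int(r),int(c),o['pixels'].sum(),ray(f,c,r,0.05).round(3))
print({k:np.round(v,3) for k,v in state().items()})
E
```

```text
top 548.9099821294468 320.39052918725247 241.7474378788312 [ 0.25663663 -0.04158421  1.45371617] [[0.008, -1.0, -0.021], [-0.981, -0.004, -0.193], [0.193, 0.022, -0.981]]
drawer_handle 0.67 186 401 2260 [ 0.682 -0.223  0.05 ]
squeegee0 0.86 227 196 597 [0.569 0.316 0.05 ]
squeegee0 0.86 231 176 601 [0.559 0.37  0.05 ]
squeegee1 0.86 227 196 597 [0.569 0.316 0.05 ]
squeegee1 0.86 231 176 601 [0.559 0.37  0.05 ]
squeegee2 0.86 227 196 597 [0.569 0.316 0.05 ]
squeegee2 0.86 231 176 601 [0.559 0.37  0.05 ]
pot_pink 0.69 283 251 443 [0.423 0.167 0.05 ]
pot_pink 0.26 225 196 543 [0.574 0.317 0.05 ]
open_pot 0.65 234 256 466 [0.55  0.158 0.05 ]
pot_lid 0.75 299 211 359 [0.38  0.268 0.05 ]
chest 0.75 141 411 12989 [ 0.808 -0.253  0.05 ]
stand 0.93 240 187 2301 [0.533 0.338 0.05 ]
block_front 0.71 185 399 2126 [ 0.685 -0.219  0.05 ]
scene 523.1085063202446 319.57873425582096 249.37913277826348 [1.38877924 0.57024104 0.94682593] [[-0.552, 0.834, -0.021], [0.53, 0.33, -0.781], [-0.644, -0.442, -0.624]]
drawer_handle 0.9 264 240 583 [ 0.629 -0.208  0.05 ]
drawer_handle 0.67 341 475 650 [0.553 0.
[... 540 characters left out ...]
443 282 [0.431 0.283 0.05 ]
chest 0.97 299 177 14215 [ 0.813 -0.254  0.05 ]
stand 0.87 353 454 3237 [0.612 0.386 0.05 ]
block_front 0.98 260 235 677 [ 0.621 -0.232  0.05 ]
{'clock': np.float64(1.2), 'qpos': array([-1.262,  0.599, -0.002,  1.599,  0.002,  0.943, -0.08 ]), 'dq': array([ 0.001, -0.002,  0.002,  0.   , -0.001,  0.   , -0.001]), 'joint_torque': array([ 2.0000e-03, -7.6484e+01,  1.4970e+00, -2.5271e+01, -5.2000e-02,
        1.0000e-02,  0.0000e+00]), 'eef_pos': array([0.273, 0.672, 0.238]), 'eef_rot': array([ 0.602,  3.083, -0.   ]), 'ft_force': array([-0.457,  0.733, -0.218]), 'moment': array([-0.017, -0.028,  0.002]), 'grip_force': np.float64(0.0), 'finger_gap': np.float64(1.0)}
```

View pics/top0.png

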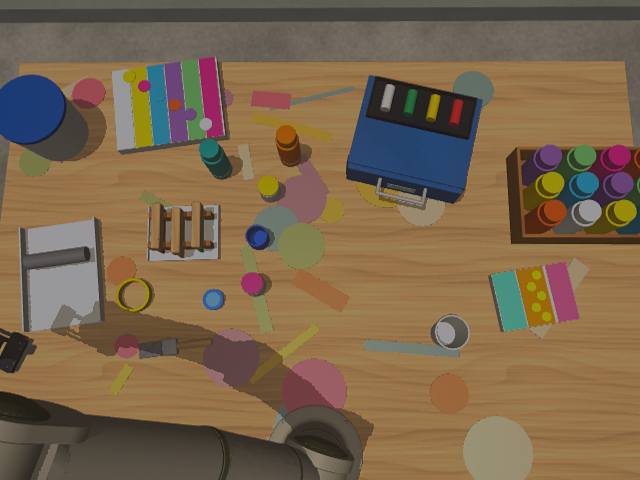

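View pics/scene0.png

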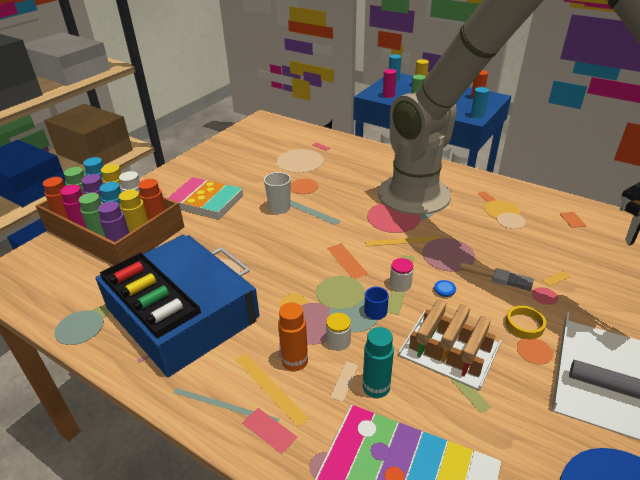

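The top view shows the chest at upper right with its handle around (402,190) and the stand around (183,232) with three squeegees. The yellow, blue and pink pots are at (268,187), (258,237) and (252,284), and the lid is at (213,299). The scene view agrees. Next I'll measure more closely.

```bash
cat > m.py <<'E'
from h import *
def hullmask(f,P):
    m=np.zeros((480,640),np.uint8); cv2.fillConvexPoly(m,cv2.convexHull(np.round(proj(f,P)*16).astype(np.int32)),1,shift=4); return m>0
a=np.linspace(0,2*np.pi,40)
def cyl(x,y,segs): # (r,z0,z1)
    return np.concatenate([[ [x+r*np.cos(t),y+r*np.sin(t),z] for t in a for z in(z0,z1)] for r,z0,z1 in segs])
SEG={'pot_yellow':[(.029,0,.06),(.028,.06,.07)],'pot_pink':[(.029,0,.06),(.028,.06,.07)],'open_pot':[(.029,0,.062)],'pot_lid':[(.0215,0,.008),(.028,.008,.016)],
'spray_teal':[(.03,0,.165)],'spray_orange':[(.03,0,.165)]}
def pots(names,zb=0,fs=None,guess={},ncam=('top','scene')):
    from scipy.optimize import minimize
    fs=fs or {n:cam(n) for n in ncam}; out={}
    for th in names:
        obs=[]
        for n,f in fs.items():
            L=outline_of(n,th)
            if L:
                r,c=L[0]['pixel']; obs.append((n,f,L[0],ray(f,c,r,zb+.03 if th!='pot_lid' else zb+.01)))
        if not obs: out[th]=None; continue
        r=[]
        for n,f,o,g in obs:
            def cost(p):
                ms=cyl(p[0],p[1],SEG[th]); ms[:,2]+=zb; m=hullmask(f,ms); return 1-(m&o['pixels']).sum()/max(1,(m|o['pixels']).sum())
            s=minimize(cost,g[:2],method='Nelder-Mead',options=dict(initial_simplex=[g[:2]+d for d in([0,0],[.02,0],[0,.02])],xatol=2e-4,fatol=1e-4))
            r.append((n,round(o['p'],2),s.x.round(4).tolist(),round(1-s.fun,2)))
        out[th]=r
    return out
E
python3 - <<'E'
from m import *
fs={n:cam(n) for n in('top','scene')}
for k,v in pots(list(SEG),fs=fs).items(): print(k,v)
save(fs['top'],'c1.png',(65,215,335,495),5); save(fs['top'],'c2.png',(190,275,135,285),5)
E
```

```text
pot_yellow [('top', 0.97, [0.6802, 0.1282], np.float64(0.89)), ('scene', 0.57, [0.6776, 0.128], np.float64(0.92))]
pot_pink [('top', 0.91, [0.4224, 0.1637], np.float64(0.91)), ('scene', 0.66, [0.4197, 0.1625], np.float64(0.88))]
open_pot [('top', 0.9, [0.5486, 0.1568], np.float64(0.89)), ('scene', 0.67, [0.5473, 0.1555], np.float64(0.87))]
pot_lid [('top', 0.85, [0.384, 0.2714], np.float64(0.86)), ('scene', 0.57, [0.3823, 0.2708], np.float64(0.88))]
spray_teal [('top', 0.88, [0.746, 0.2675], np.float64(0.85)), ('scene', 0.94, [0.7455, 0.2667], np.float64(0.89))]
spray_orange [('top', 0.74, [0.7788, 0.0743], np.float64(0.86)), ('scene', 0.6, [0.7825, 0.0756], np.float64(0.87))]
```

View pics/c1.png

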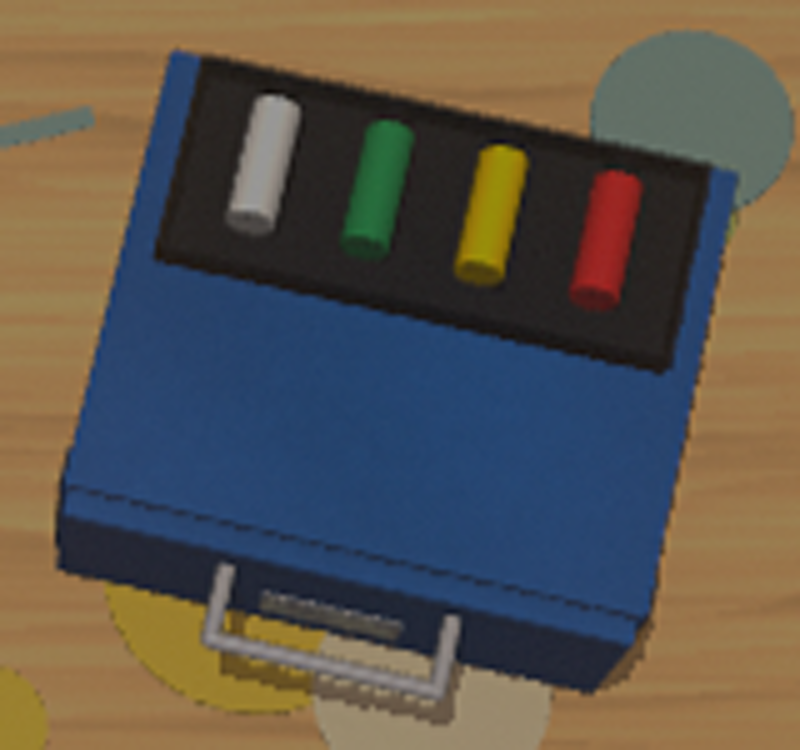

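View pics/c2.png

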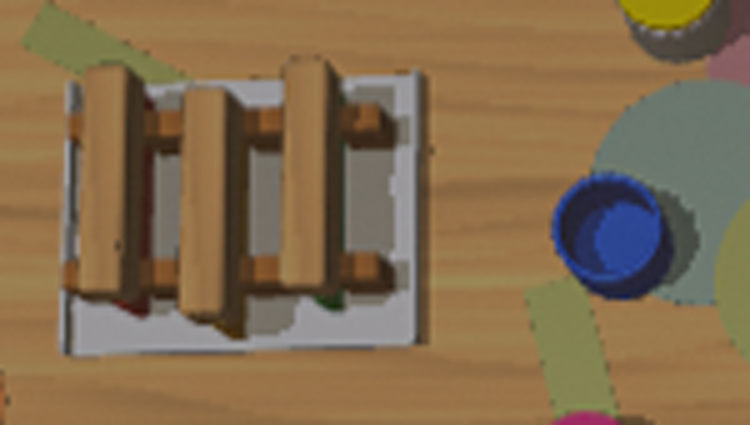

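The chest crop shows the drawer shut or nearly so. Its handle bar runs from (207,640) to (440,692) in the 5x crop. The stand crop shows three squeegees, red, amber and green from left to right, with the open pot at (610,235) of the crop.

Run:
```python
from m import *
f=cam('top')
def c1(u,v,z): return ray(f,335+u/5-.4,65+v/5-.4,z)
def c2(u,v,z): return ray(f,135+u/5-.4,190+v/5-.4,z)
a,b=c1(207,640,.078),c1(440,692,.078); d=a-b
print('handle',a,b,(a+b)/2,np.linalg.norm(d),'yaw',np.degrees(np.arctan2(-d[0],d[1])))
BL,BR,FL,FR=[c1(*p,.108) for p in((172,50),(738,172),(66,485),(650,620))]
for p,q in((BL,BR),(FL,FR),(BL,FL),(BR,FR)): print(np.linalg.norm(p-q),np.degrees(np.arctan2(*(p-q)[[1,0]])))
print('front mid',(FL+FR)/2,FL,FR)
PL,PR=c1(62,515,.101),c1(638,645,.101); print('panel front mid',(PL+PR)/2,np.linalg.norm(PL-PR))
for n,p,q in(('red',(105,65),(100,291)),('amb',(205,88),(200,317)),('grn',(308,57),(303,288))):
    p,q=c2(*p,.09),c2(*q,.09); print(n,(p+q)/2,np.linalg.norm(p-q),np.degrees(np.arctan2(*(p-q)[[1,0]])))
C=[c2(*p,.0) for p in((68,82),(425,70),(425,343),(62,355))]; print('stand',np.mean(C,0),C)
print(Ro.from_rotvec(state()['eef_rot']).as_matrix().round(3))
f2=cam('scene')
for pt in (BL,BR,FL,FR): print(proj(f2,pt))
```

```text
handle [ 0.65725038 -0.15400112  0.078     ] [ 0.62970287 -0.27370355  0.078     ] [ 0.64347662 -0.21385233  0.078     ] 0.12283132880752552 yaw -12.960013054572507
0.3032477217558011 76.66209443143104
0.3040407580197811 76.41452380976011
0.2486929233599749 -13.124620026289792
0.2500108215969256 -12.944649533778955
front mid [ 0.69527656 -0.22789561  0.108     ] [ 0.73098549 -0.08012868  0.108     ] [ 0.65956762 -0.37566255  0.108     ]
panel front mid [ 0.68283442 -0.22451461  0.101     ] 0.3005061272120614
red [0.56616579 0.41322616 0.09      ] 0.11891543169544473 2.5858697958132333
amb [0.55352402 0.36087554 0.09      ] 0.11994361346027653 2.1941908992004606
grn [0.56946418 0.30874846 0.09      ] 0.12139298891899387 1.7899454274167914
stand [0.56785355 0.36392848 0.        ] [array([0.64018002, 0.46596501, 0.        ]), array([0.64757156, 0.26887893, 0.        ]), array([0.4956068 , 0.26219265, 0.        ]), array([0.48805581, 0.45867733, 0.        ])]
[[-0.927  0.376  0.   ]
 [ 0.376  0.927 -0.   ]
 [-0.    -0.    -1.   ]]
[157.31481023 344.89701997]
[ 94.73964156 276.76665965]
[251.08019142 288.30736919]
[182.91759813 233.22216968]
```

>>> carry_out(hand=[28,28,28,28,28,28,28,28,28,28,28,28], slide=[[-28,-28.4,0],[-28,-28.4,0],[-28,-28.4,0],[-28,-28.4,0],[-28,-28.4,0],[-28,-28.4,0],[-28,-28.4,0],[-28,-28.4,0],[-28,-28.4,0],[-28,-28.4,0],[-28,-28.4,0],[-28,-28.4,0]], angular=[[0,0,0],[0,0,0],[0,0,0],[0,0,0],[0,0,0],[0,0,0],[0,0,0],[0,0,0],[0,0,0],[0,0,0],[0,0,0],[0,0,0]])

```text
clock: 3.0
eef_pos: [0.4564, 0.2277, 0.238]
eef_rot: [0.602, 3.083, 0.001]
ft_force: [0.3, 0.4, 0.6]
finger_gap: 0.303
grip_force: 0.0
```

>>> carry_out(hand=[28,28,28,28,28,28,28,28,28,28,28,28], slide=[[-28,-28.4,0],[-28,-28.4,0],[-28,-28.4,0],[-28,-28.4,0],[-28,-28.4,0],[-28,-28.4,0],[-28,-28.4,0],[-28,-28.4,0],[-28,-28.4,0],[-28,-28.4,0],[-28,-28.4,0],[-28,-28.4,0]], angular=[[0,0,0],[0,0,0],[0,0,0],[0,0,0],[0,0,0],[0,0,0],[0,0,0],[0,0,0],[0,0,0],[0,0,0],[0,0,0],[0,0,0]])

```text
clock: 4.0
eef_pos: [0.6394, -0.2147, 0.2378]
eef_rot: [0.602, 3.083, 0.0]
ft_force: [1.5, 0.4, -0.7]
finger_gap: 0.304
grip_force: 0.0
```

>>> carry_out(hand=[28,28,28,28,28,28,28,28,28,28,28,28], slide=[[0,0,0],[0,0,0],[0,0,0],[0,0,0],[0,0,0],[0,0,0],[0,0,0],[0,0,0],[0,0,0],[0,0,0],[0,0,0],[0,0,0]], angular=[[0,0,6.75],[0,0,6.75],[0,0,6.75],[0,0,6.75],[0,0,6.75],[0,0,6.75],[0,0,6.75],[0,0,6.75],[0,0,6.75],[0,0,6.75],[0,0,6.75],[0,0,6.75]])

```text
clock: 5.0
eef_pos: [0.6391, -0.2126, 0.2378]
eef_rot: [2.466, 1.946, 0.001]
ft_force: [0.9, -0.1, 0.4]
finger_gap: 0.304
grip_force: 0.0
```

```bash
cat > go.py <<'E'
from h import *
import sys
def go(x,y,z,ang=None):
    s=state(); R=Ro.from_rotvec(s['eef_rot']).as_matrix(); a=np.degrees(np.arctan2(R[1,1],R[0,1]))
    w=0
    if ang is not None:
        w=(a-ang+90)%180-90; 
    c=R.copy(); d=np.array([x,y,z])-s['eef_pos']
    tilt=np.degrees(np.arccos(-R[2,2]))
    R2=R@Ro.from_rotvec([0,0,np.radians(w)]).as_matrix()
    print('at',s['eef_pos'].round(4),'ang',a.round(1),'tilt',tilt.round(2),'gap',round(93*s['finger_gap'],1),'grip',round(float(s['grip_force']),1),'F',s['ft_force'].round(1),'t',round(s['clock'],1),'q7',s['qpos'][6].round(2))
    print('  turn z',w.round(1),'| shift before turn',(R.T@d*1e3).round(1),'| after turn',(R2.T@d*1e3).round(1))
if __name__=='__main__':
    v=[float(i) for i in sys.argv[1:]]; go(*v)
E
python3 go.py .6435 -.2139 .078 -13.1
```

```text
at [ 0.6391 -0.2126  0.2378] ang -13.4 tilt 0.02 gap 28.3 grip 0.0 F [ 0.9 -0.1  0.4] t 5.0 q7 0.32
  turn z -0.3 | shift before turn [ -0.3   4.6 159.8] | after turn [ -0.3   4.6 159.8]
```

>>> carry_out(hand=[28,28,28,28,28,28,28,12,8,8,8,8], slide=[[0,4.6,10],[0,0,25],[0,0,25],[0,0,25],[0,0,25],[0,0,25],[0,0,25],[0,0,0],[0,0,0],[0,0,0],[0,0,0],[0,0,0]], angular=[[0,0,0],[0,0,0],[0,0,0],[0,0,0],[0,0,0],[0,0,0],[0,0,0],[0,0,0],[0,0,0],[0,0,0],[0,0,0],[0,0,0]], newtons=20)

```text
clock: 6.0
eef_pos: [0.6443, -0.2142, 0.0791]
eef_rot: [2.458, 1.953, 0.002]
ft_force: [1.2, -0.9, -1.7]
finger_gap: 0.1
grip_force: 20.0
```

>>> carry_out(hand=[8,8,8,8,8,8,8,8,8,8,8,8], slide=[[0,-10,0],[0,-20,0],[0,-20,0],[0,-22,0],[0,-22,0],[0,-22,0],[0,-22,0],[0,-22,0],[0,-22,0],[0,-22,0],[0,-18,0],[0,-10,0]], angular=[[0,0,0],[0,0,0],[0,0,0],[0,0,0],[0,0,0],[0,0,0],[0,0,0],[0,0,0],[0,0,0],[0,0,0],[0,0,0],[0,0,0]])

```text
clock: 7.0
eef_pos: [0.4238, -0.1622, 0.0794]
eef_rot: [2.448, 1.948, 0.012]
ft_force: [37.0, -1.3, -24.4]
finger_gap: 0.105
grip_force: 18.1
```

>>> carry_out(hand=[8,8,8,8], slide=[[0,-6,0],[0,-4,0],[0,0,0],[0,0,0]], angular=[[0,0,0],[0,0,0],[0,0,0],[0,0,0]])

```text
clock: 7.33
eef_pos: [0.4237, -0.1631, 0.08]
eef_rot: [2.437, 1.942, 0.022]
ft_force: [36.5, -4.0, -18.5]
finger_gap: 0.101
grip_force: 20.0
```

```bash
python3 go.py .410 -.1596 .078 -13.1
```

```text
at [ 0.4237 -0.1631  0.08  ] ang -12.9 tilt 1.68 gap 9.4 grip 20.0 F [ 36.5  -4.  -18.5] t 7.3 q7 0.54
  turn z 0.2 | shift before turn [  0.4 -14.2   1.6] | after turn [  0.3 -14.2   1.6]
```

>>> carry_out(hand=[8,8,28,28,28,28,28,28,28,28,28,28], slide=[[0,8,0],[0,8,0],[0,0,0],[0,0,0],[0,0,0],[0,0,-15],[0,0,-25],[0,0,-30],[0,0,-30],[0,0,-30],[0,0,-30],[0,0,0]], angular=[[0,0,0],[0,0,0],[0,0,0],[0,0,0],[0,0,0],[0,0,0],[0,0,0],[0,0,0],[0,0,0],[0,0,0],[0,0,0],[0,0,0]])

```text
clock: 8.33
eef_pos: [0.4245, -0.1632, 0.2419]
eef_rot: [2.457, 1.95, 0.008]
ft_force: [0.7, -1.1, -0.4]
finger_gap: 0.299
grip_force: 0.0
```

>>> carry_out(hand=[80,80,80,80,80,80,80,80,80,80,80,80], slide=[[-34,0,0],[-34,0,0],[-34,0,0],[-34,0,0],[-34,0,0],[-34,0,0],[-34,0,0],[-34,0,0],[-34,0,0],[-34,0,0],[-34,0,0],[-34,0,0]], angular=[[0,0,0],[0,0,0],[0,0,0],[0,0,0],[0,0,0],[0,0,0],[0,0,0],[0,0,0],[0,0,0],[0,0,0],[0,0,0],[0,0,0]])

```text
clock: 9.33
eef_pos: [0.3298, -0.5608, 0.2367]
eef_rot: [-2.459, -1.953, -0.001]
ft_force: [-0.4, -0.0, -0.4]
finger_gap: 0.858
grip_force: 0.0
```

```bash
python3 - <<'E'
from m import *
fs={n:cam(n) for n in('top','scene')}
save(fs['top'],'d1.png',(120,310,335,500),4)
for k,v in pots(['pot_lid','open_pot','pot_yellow','pot_pink'],fs=fs).items(): print(k,v)
E
python3 go.py .3835 .271 .012 76.9
```

```text
pot_lid [('top', 0.84, [0.3865, 0.2701], np.float64(0.81)), ('scene', 0.72, [0.3833, 0.2726], np.float64(0.93))]
open_pot [('top', 0.94, [0.5458, 0.158], np.float64(0.88)), ('scene', 0.82, [0.5481, 0.1558], np.float64(0.88))]
pot_yellow [('top', 0.95, [0.6801, 0.13], np.float64(0.95)), ('scene', 0.74, [0.6793, 0.1289], np.float64(0.92))]
pot_pink [('top', 0.56, [0.4224, 0.1635], np.float64(0.93)), ('scene', 0.84, [0.4161, 0.1609], np.float64(0.85))]
at [ 0.3316 -0.5588  0.2377] ang -13.0 tilt 0.04 gap 79.9 grip 0.0 F [-0.1  1.3  0.8] t 9.8 q7 1.06
  turn z -89.9 | shift before turn [ 820.  -136.4  226.1] | after turn [137.6 819.8 226.1]
```

View pics/d1.png

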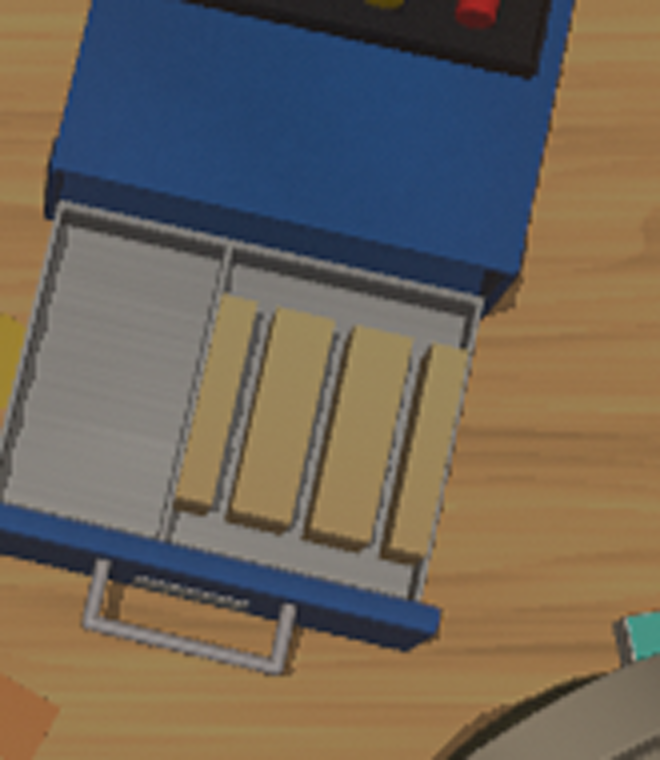

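The drawer is fully open. The block's three slots run about (222,513)-(266,305), (298,530)-(341,322) and (376,547)-(421,340) in the 4x crop, and the pot bay is at left. I'll compute the targets.

Run:
```python
from m import *
f=cam('top')
P=lambda u,v,z: ray(f,335+u/4-.4,120+v/4-.4,z)
for n,p,q in(('s1',(222,513),(266,305)),('s2',(298,530),(341,322)),('s3',(376,547),(421,340))):
    p,q=P(*p,.056),P(*q,.056); print(n,p,q,(p+q)/2,np.linalg.norm(p-q),np.degrees(np.arctan2(*(q-p)[[1,0]])))
a,b=P(88,625,.078),P(280,670,.078); h=(a+b)/2; print('handle',h)
th=np.radians(-13.1); X=np.array([np.cos(th),np.sin(th)]);Y=np.array([-X[1],X[0]])
for h2 in (h[:2],np.array([.4237,-.1631])):
    o=h2+.058*X; print('drawer_in',o)
    for x in(39,108,177): print('  pot',x,o+x/1e3*X+.084*Y)
    print('  block mid c', o+.1*X-.0575*Y)
# check inside panel corners: divider top / left wall
for p in((63,208),(228,250),(478,300)): 
    q=P(*p,.046)[:2]-o; print(p,q@X,q@Y)
for (p,q) in [((222,513),(266,305)),((298,530),(341,322)),((376,547),(421,340))]:
    for w in(p,q):
        r=P(*w,.056)[:2]-o; print((r@X).round(4),(r@Y).round(4))
```

```text
s1 [ 0.51570274 -0.19051489  0.056     ] [ 0.65494757 -0.22160044  0.056     ] [ 0.58532515 -0.20605767  0.056     ] 0.14267247133225622 -12.584573748473858
s2 [ 0.50478955 -0.23918371  0.056     ] [ 0.64351481 -0.27043958  0.056     ] [ 0.57415218 -0.25481165  0.056     ] 0.14220277616331536 -12.697165786921529
s3 [ 0.4939314  -0.28891602  0.056     ] [ 0.63146704 -0.32229412  0.056     ] [ 0.56269922 -0.30560507  0.056     ] 0.1415279094367409 -13.641206489678336
handle [ 0.4256165  -0.16280953  0.078     ]
drawer_in [ 0.4821071  -0.17595531]
  pot 39 [ 0.53913088 -0.10298073]
  pot 108 [ 0.60633522 -0.11861967]
  pot 177 [ 0.67353956 -0.13425861]
  block mid c [ 0.56647225 -0.25462406]
drawer_in [ 0.48019061 -0.17624578]
  pot 39 [ 0.53721438 -0.1032712 ]
  pot 108 [ 0.60441872 -0.11891014]
  pot 177 [ 0.67162306 -0.13454908]
  block mid c [ 0.56455575 -0.25491452]
(63, 208) 0.2183496275535694 0.14070090949001046
(228, 250) 0.21490762501046717 0.02725544134423346
(478, 300) 0.21893806537054403 -0.14052795039755858
0.0378 -0.0058
0.1805 -0.0046
0.0382 -0.0557
0.1804 -0.0547
0.0389 -0.1066
0.1804 -0.108
```

>>> carry_out(hand=[80,80,80,80,80,80,80,80,80,80,80,80], slide=[[34,-6,0],[34,-6,0],[34,-6,0],[34,-6,0],[34,-6,0],[34,-6,0],[34,-6,0],[34,-6,0],[34,-6,0],[34,-6,0],[34,-6,0],[34,-6,0]], angular=[[0,0,0],[0,0,0],[0,0,0],[0,0,0],[0,0,0],[0,0,0],[0,0,0],[0,0,0],[0,0,0],[0,0,0],[0,0,0],[0,0,0]])

```text
clock: 10.88
eef_pos: [0.353, -0.1443, 0.2379]
eef_rot: [2.46, 1.954, 0.001]
ft_force: [0.2, 0.6, 0.2]
finger_gap: 0.859
grip_force: 0.0
```

```bash
python3 go.py .3845 .2715 .012 76.9
```

```text
at [ 0.353  -0.1443  0.2379] ang -13.1 tilt 0.06 gap 79.8 grip 0.0 F [0.2 0.6 0.2] t 10.9 q7 0.26
  turn z -90.0 | shift before turn [412.  -63.5 226. ] | after turn [ 63.7 412.  226. ]
```

>>> carry_out(hand=[75,75,75,75,75,75,75,75,75,75,75,75], slide=[[34.3,-5.3,6],[34.3,-5.3,6],[34.3,-5.3,6],[34.3,-5.3,6],[34.3,-5.3,6],[34.3,-5.3,6],[34.3,-5.3,6],[34.3,-5.3,6],[34.3,-5.3,6],[34.3,-5.3,6],[34.3,-5.3,6],[34.3,-5.3,6]], angular=[[0,0,0],[0,0,0],[0,0,0],[0,0,0],[0,0,0],[0,0,0],[0,0,0],[0,0,0],[0,0,0],[0,0,0],[0,0,0],[0,0,0]])

```text
clock: 11.88
eef_pos: [0.3841, 0.2714, 0.1656]
eef_rot: [-2.459, -1.955, -0.001]
ft_force: [-0.4, -0.9, -0.1]
finger_gap: 0.81
grip_force: 0.0
```

>>> carry_out(hand=[75,75,75,75,75,75,75,75,75,75,75,75], slide=[[0,0,0],[0,0,0],[0,0,0],[0,0,0],[0,0,0],[0,0,0],[0,0,0],[0,0,0],[0,0,0],[0,0,0],[0,0,0],[0,0,0]], angular=[[0,0,-7.15],[0,0,-7.15],[0,0,-7.15],[0,0,-7.15],[0,0,-7.15],[0,0,-7.15],[0,0,-7.15],[0,0,-7.15],[0,0,-7.15],[0,0,-7.15],[0,0,-7.15],[0,0,-7.15]])

```text
clock: 12.88
eef_pos: [0.3844, 0.2695, 0.1659]
eef_rot: [0.462, 3.107, 0.001]
ft_force: [-0.8, -0.9, -0.6]
finger_gap: 0.808
grip_force: 0.0
```

```bash
python3 go.py .3845 .2715 .022 76.9
```

```text
at [0.3844 0.2695 0.1659] ang 73.1 tilt 0.04 gap 75.1 grip 0.0 F [-0.8 -0.9 -0.6] t 12.9 q7 0.5
  turn z -3.8 | shift before turn [  0.6   1.9 143.9] | after turn [  0.4   1.9 143.9]
```

>>> carry_out(hand=[75,75,75,75,75,75,75,75,50,50,50,50], slide=[[0.5,1.5,10],[0,0,24],[0,0,24],[0,0,24],[0,0,24],[0,0,24],[0,0,14],[0,0,0],[0,0,0],[0,0,0],[0,0,0],[0,0,0]], angular=[[0,0,-3.8],[0,0,0],[0,0,0],[0,0,0],[0,0,0],[0,0,0],[0,0,0],[0,0,0],[0,0,0],[0,0,0],[0,0,0],[0,0,0]], newtons=12)

```text
clock: 13.88
eef_pos: [0.3847, 0.271, 0.022]
eef_rot: [0.369, 3.119, 0.001]
ft_force: [0.0, 0.2, 0.4]
finger_gap: 0.601
grip_force: 12.0
```

>>> carry_out(hand=[50,50,50,50,50,50,50], slide=[[0,0,0],[0,0,-5],[0,0,-15],[0,0,-25],[0,0,-25],[0,0,-25],[0,0,-15]], angular=[[0,0,0],[0,0,0],[0,0,0],[0,0,0],[0,0,0],[0,0,0],[0,0,0]])

```text
clock: 14.47
eef_pos: [0.3848, 0.2708, 0.1343]
eef_rot: [0.37, 3.118, 0.002]
ft_force: [0.6, 0.1, -0.0]
finger_gap: 0.597
grip_force: 12.0
```

```bash
python3 - <<'E'
from m import *
fs={n:cam(n) for n in('top','scene')}
for k,v in pots(['open_pot'],fs=fs).items(): print(k,v)
x=state()['eef_pos']
print('lid vs tcp',[(n,*(np.round(s,4)) ) for n,p,s,i in pots(['pot_lid'],zb=x[2]-.022,fs=fs)['pot_lid'] or []],x)
E
python3 go.py .5474 .1562 .110 76.9
```

```text
open_pot [('top', 0.87, [0.5486, 0.158], np.float64(0.84)), ('scene', 0.76, [0.5441, 0.1564], np.float64(0.88))]
lid vs tcp [('scene', np.float64(0.3819), np.float64(0.2692))] [0.38464414 0.27071618 0.13197001]
at [0.3842 0.2704 0.1309] ang 76.5 tilt 0.07 gap 55.3 grip 12.0 F [0.3 0.5 0.2] t 14.8 q7 0.53
  turn z -0.4 | shift before turn [-185.4  -72.9   20.9] | after turn [-184.9  -74.2   20.9]
```

>>> carry_out(hand=[50,50,50,50,50,50,50,50], slide=[[-15,-6,0],[-25,-10,0],[-29,-12,0],[-29,-12,0],[-29,-12,0],[-29,-12,0],[-20,-8,0],[-8,-2,0]], angular=[[0,0,0],[0,0,0],[0,0,0],[0,0,0],[0,0,0],[0,0,0],[0,0,0],[0,0,0]])

```text
clock: 15.43
eef_pos: [0.5482, 0.1527, 0.1301]
eef_rot: [-0.376, -3.118, 0.003]
ft_force: [0.2, 0.1, -0.5]
finger_gap: 0.598
grip_force: 12.0
```

>>> carry_out(hand=[50,50], slide=[[0,0,10],[0,0,5]], angular=[[0,0,0],[0,0,0]])

```text
clock: 15.6
eef_pos: [0.5449, 0.1562, 0.1147]
eef_rot: [-0.369, -3.118, 0.001]
ft_force: [-0.4, 0.3, -0.5]
finger_gap: 0.6
grip_force: 12.0
```

```bash
python3 go.py .5477 .1565 .078 76.9
python3 - <<'E'
from m import *
fs={'scene':cam('scene')}
print(pots(['open_pot'],fs=fs)); save(fs['scene'],'e1.png',(200,380,290,470),4)
E
```

```text
at [0.5449 0.1562 0.1147] ang 76.5 tilt 0.13 gap 55.8 grip 12.0 F [-0.4  0.3 -0.5] t 15.6 q7 0.85
  turn z -0.4 | shift before turn [-2.8  1.  36.7] | after turn [-2.8  0.9 36.7]
{'open_pot': [('scene', 0.87, [0.5444, 0.1559], np.float64(0.85))]}
```

View pics/e1.png

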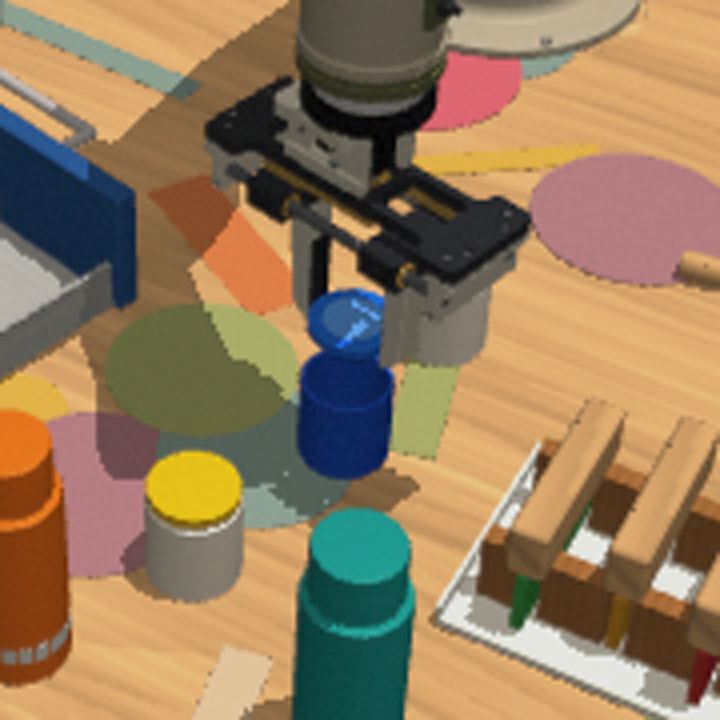

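The lid is held level above the pot, with the lid centre at about (352,325) in the crop and the mouth at about (347,380).

Run:
```python
from m import *
f=cam('scene')
print(ray(f,290+352/4-.4,200+322/4-.4,.1147-.006), ray(f,290+346.5/4-.4,200+379/4-.4,.062), state()['eef_pos'])
print('proj lid r', proj(f,[[.5449,.1562,.1087],[.5477,.1565,.062]]))
```

```text
[0.54790694 0.15854182 0.1087    ] [0.54848673 0.15759319 0.062     ] [0.54418784 0.15704797 0.11547828]
proj lid r [[377.33875746 279.03632254]
 [375.98538873 293.99643287]]
```

>>> carry_out(hand=[50,50,50,50,50,50,50], slide=[[-1.5,0,0],[0,0,10],[0,0,10],[0,0,8],[0,0,5],[0,0,4],[0,0,0]], angular=[[0,0,0],[0,0,0],[0,0,0],[0,0,0],[0,0,0],[0,0,0],[0,0,0]])

```text
clock: 16.33
eef_pos: [0.5487, 0.1573, 0.0803]
eef_rot: [0.367, 3.118, 0.004]
ft_force: [-3.1, 2.9, 13.8]
finger_gap: 0.596
grip_force: 18.2
```

>>> carry_out(hand=[50,75,75,75,75,75,75,75,75], slide=[[0,0,-2],[0,0,0],[0,0,0],[0,0,0],[0,0,0],[0,0,-15],[0,0,-25],[0,0,-25],[0,0,-15]], angular=[[0,0,0],[0,0,0],[0,0,0],[0,0,0],[0,0,0],[0,0,0],[0,0,0],[0,0,0],[0,0,0]])

```text
clock: 17.08
eef_pos: [0.5481, 0.1555, 0.1635]
eef_rot: [0.37, 3.119, 0.001]
ft_force: [0.2, 0.0, -0.5]
finger_gap: 0.807
grip_force: 0.0
```

```bash
python3 go.py .5477 .1565 .055 76.9
python3 - <<'E'
from m import *
fs={'scene':cam('scene')}
SEG['open_pot']=[(.029,0,.062),(.028,.062,.07)]
print(pots(['open_pot'],fs=fs)); save(fs['scene'],'e2.png',(240,340,320,440),6)
E
```

```text
at [0.5481 0.1555 0.1635] ang 76.5 tilt 0.07 gap 75.1 grip 0.0 F [ 0.2  0.  -0.5] t 17.1 q7 0.86
  turn z -0.4 | shift before turn [  0.7   0.9 108.5] | after turn [  0.7   0.9 108.5]
{'open_pot': [('scene', 0.77, [0.5467, 0.1567], np.float64(0.51))]}
```

View pics/e2.png

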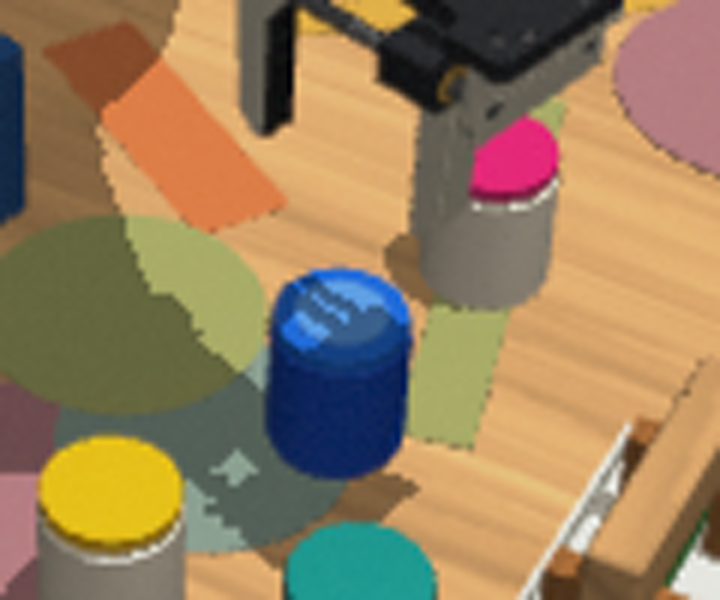

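The lid sits on the pot, with its top centred at about (342,308) in the crop and the pot's bottom arc at row 478. I'll check the seating numerically.

Run:
```python
from m import *
f=cam('scene'); g=lambda u,v:(320+u/6-.42,240+v/6-.42)
im=f['pixels'].astype(int)
print('lid', [ (z,ray(f,*g(342,308),z).round(4)) for z in(.07,.075)])
for (x,y) in((.5475,.157),(.5467,.1567),(.549,.158)):
    for n,r,z in(('bot',.029,0),('rim',.029,.062),('lidbot',.028,.062),('lidtop',.028,.07)):
        p=proj(f,cyl(x,y,[(r,z,z)])); p=np.stack([(p[:,0]-320+.42)*6,(p[:,1]-240+.42)*6],1); print(n,p.min(0).round(0),p.max(0).round(0))
```

```text
lid [(0.07, array([0.545 , 0.1562, 0.07  ])), (0.075, array([0.5498, 0.1586, 0.075 ]))]
bot [264. 386.] [402. 485.]
rim [268. 278.] [411. 377.]
lidbot [271. 280.] [409. 375.]
lidtop [272. 266.] [410. 360.]
bot [264. 384.] [403. 483.]
rim [269. 277.] [412. 375.]
lidbot [271. 279.] [409. 373.]
lidtop [272. 264.] [410. 359.]
bot [264. 388.] [403. 488.]
rim [269. 281.] [412. 380.]
lidbot [271. 283.] [409. 378.]
lidtop [272. 269.] [411. 364.]
```

>>> carry_out(hand=[75,75,75,75,75,75,75,54,54,54,54,54], slide=[[1.3,0.7,5],[0,0,22],[0,0,22],[0,0,22],[0,0,22],[0,0,20.5],[0,0,0],[0,0,0],[0,0,0],[0,0,0],[0,0,0],[0,0,0]], angular=[[0,0,0],[0,0,0],[0,0,0],[0,0,0],[0,0,0],[0,0,0],[0,0,0],[0,0,0],[0,0,0],[0,0,0],[0,0,0],[0,0,0]], newtons=18)

```text
clock: 18.23
eef_pos: [0.5469, 0.1565, 0.0491]
eef_rot: [0.369, 3.118, 0.001]
ft_force: [-0.6, 0.7, 1.7]
finger_gap: 0.608
grip_force: 17.9
```

>>> carry_out(hand=[54,54,54,54,54,54,54,54,54], slide=[[0,0,-3],[0,0,-7],[0,0,-12],[0,0,-16],[0,0,-18],[0,0,-18],[0,0,-14],[0,0,-8],[0,0,-4]], angular=[[0,0,0],[0,0,0],[0,0,0],[0,0,0],[0,0,0],[0,0,0],[0,0,0],[0,0,0],[0,0,0]])

```text
clock: 18.98
eef_pos: [0.547, 0.1565, 0.1502]
eef_rot: [0.369, 3.118, 0.002]
ft_force: [0.3, -0.7, -2.4]
finger_gap: 0.611
grip_force: 17.9
```

```bash
python3 go.py .6726 -.1344 .064 76.9
```

```text
at [0.547  0.1565 0.1502] ang 76.5 tilt 0.14 gap 56.8 grip 17.9 F [ 0.3 -0.7 -2.4] t 19.0 q7 0.86
  turn z -0.4 | shift before turn [-189.9 -253.7   86.3] | after turn [-188.1 -255.    86.3]
```

>>> carry_out(hand=[54,54,54,54,54,54,54,54,54,54,54,54], slide=[[-4,-5.5,0],[-8,-11,0],[-12,-16.5,0],[-16,-21.5,0],[-16,-21.5,0],[-16,-21.5,0],[-16,-21.5,0],[-16,-21.5,0],[-16,-21.5,0],[-16,-21.5,0],[-16,-21.5,0],[-16,-21.5,0]], angular=[[0,0,-0.4],[0,0,0],[0,0,0],[0,0,0],[0,0,0],[0,0,0],[0,0,0],[0,0,0],[0,0,0],[0,0,0],[0,0,0],[0,0,0]])

```text
clock: 19.98
eef_pos: [0.6585, -0.1043, 0.1469]
eef_rot: [-0.358, -3.119, 0.0]
ft_force: [-0.1, 0.0, -2.1]
finger_gap: 0.61
grip_force: 17.9
```

>>> carry_out(hand=[54,54,54,54,54,54,54], slide=[[-12,-16.5,0],[-8,-11,0],[0,0,6],[0,0,14],[0,0,16],[0,0,10],[0,0,0]], angular=[[0,0,0],[0,0,0],[0,0,0],[0,0,0],[0,0,0],[0,0,0],[0,0,0]])

```text
clock: 20.57
eef_pos: [0.6701, -0.1321, 0.0992]
eef_rot: [-0.356, -3.117, -0.001]
ft_force: [-1.1, 0.5, -2.0]
finger_gap: 0.607
grip_force: 17.9
```

```bash
python3 go.py .6726 -.1344 .0626 76.9;python3 - <<'E'
from m import *
f=cam('scene'); save(f,'e3.png',(200,330,190,360),4)
E
```

```text
at [ 0.6701 -0.1321  0.0992] ang 77.0 tilt 0.28 gap 56.5 grip 17.9 F [-1.1  0.5 -2. ] t 20.6 q7 1.33
  turn z 0.1 | shift before turn [-3.1 -1.7 36.6] | after turn [-3.1 -1.7 36.6]
```

View pics/e3.png

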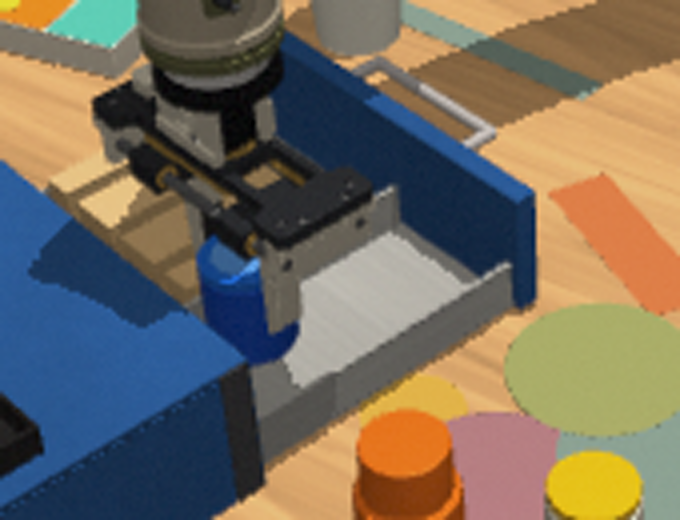

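The pot with its lid hangs over the rear of the pot bay at about (250,300) in the crop, clear of the chest. I'll lower it now.

>>> carry_out(hand=[54,54,54,54,54,54,54], slide=[[-1,-1.5,5],[0,0,12],[0,0,10],[0,0,6],[0,0,3],[0,0,0.5],[0,0,0]], angular=[[0,0,0],[0,0,0],[0,0,0],[0,0,0],[0,0,0],[0,0,0],[0,0,0]])

```text
clock: 21.2
eef_pos: [0.6726, -0.1352, 0.0654]
eef_rot: [-0.358, -3.121, -0.0]
ft_force: [-0.3, 1.0, -2.5]
finger_gap: 0.604
grip_force: 17.9
```

>>> carry_out(hand=[60,66,72,72,72,72,72,72,72], slide=[[0,0,0],[0,0,0],[0,0,0],[0,0,0],[0,0,-6],[0,0,-14],[0,0,-24],[0,0,-30],[0,0,-30]], angular=[[0,0,0],[0,0,0],[0,0,0],[0,0,0],[0,0,0],[0,0,0],[0,0,0],[0,0,0],[0,0,0]])

```text
clock: 21.95
eef_pos: [0.6724, -0.1352, 0.1717]
eef_rot: [-0.358, -3.121, -0.0]
ft_force: [0.7, -0.2, -0.4]
finger_gap: 0.776
grip_force: 0.0
```

```bash
python3 - <<'E'
from m import *
fs={n:cam(n) for n in('top','scene')}
for k,v in pots(['pot_yellow','pot_pink'],fs=fs).items(): print(k,v)
SEG['open_pot']=[(.029,0,.062),(.028,.062,.07)]
print(pots(['open_pot'],zb=.012,fs=fs))
print(pots(['pot_lid'],zb=.066,fs=fs))
E
python3 go.py .679 .129 .055 76.9
```

```text
pot_yellow [('top', 0.62, [0.6802, 0.128], np.float64(0.82)), ('scene', 0.76, [0.679, 0.1294], np.float64(0.95))]
pot_pink [('top', 0.8, [0.4222, 0.1639], np.float64(0.9)), ('scene', 0.66, [0.4203, 0.1618], np.float64(0.88))]
{'open_pot': [('top', 0.45, [0.3801, 0.4775], np.float64(0.23)), ('scene', 0.55, [0.6542, -0.1219], np.float64(0.28))]}
{'pot_lid': [('top', 0.48, [0.6765, -0.116], np.float64(0.19)), ('scene', 0.74, [0.669, -0.1349], np.float64(0.87))]}
at [ 0.6722 -0.1351  0.1686] ang 76.9 tilt 0.1 gap 72.1 grip 0.0 F [-0.2  0.5  0.3] t 22.4 q7 1.35
  turn z 0.0 | shift before turn [ 53.  258.8 113.7] | after turn [ 53.  258.8 113.7]
```

>>> carry_out(hand=[75,75,75,75,75,75,75,75,75,75,75,75], slide=[[4.4,21.6,0],[4.4,21.6,0],[4.4,21.6,0],[4.4,21.6,0],[4.4,21.6,0],[4.4,21.6,0],[4.4,21.6,0],[4.4,21.6,0],[4.4,21.6,0],[4.4,21.6,0],[4.4,21.6,0],[4.4,21.6,0]], angular=[[0,0,0],[0,0,0],[0,0,0],[0,0,0],[0,0,0],[0,0,0],[0,0,0],[0,0,0],[0,0,0],[0,0,0],[0,0,0],[0,0,0]])

```text
clock: 23.45
eef_pos: [0.6796, 0.1302, 0.1688]
eef_rot: [-0.358, -3.12, 0.001]
ft_force: [1.0, 0.2, -0.2]
finger_gap: 0.807
grip_force: 0.0
```

>>> carry_out(hand=[75,75,75,75,75,75,75,54,54,54,54,54], slide=[[0,0,5],[0,0,22],[0,0,22],[0,0,22],[0,0,22],[0,0,20],[0,0,0],[0,0,0],[0,0,0],[0,0,0],[0,0,0],[0,0,0]], angular=[[0,0,0],[0,0,0],[0,0,0],[0,0,0],[0,0,0],[0,0,0],[0,0,0],[0,0,0],[0,0,0],[0,0,0],[0,0,0],[0,0,0]])

```text
clock: 24.45
eef_pos: [0.6807, 0.129, 0.058]
eef_rot: [0.359, 3.119, 0.001]
ft_force: [0.2, -1.7, 3.2]
finger_gap: 0.623
grip_force: 18.0
```

>>> carry_out(hand=[54,54,54,54,54,54], slide=[[0,0,-5],[0,0,-15],[0,0,-25],[0,0,-25],[0,0,-20],[0,0,-10]], angular=[[0,0,0],[0,0,0],[0,0,0],[0,0,0],[0,0,0],[0,0,0]])

```text
clock: 24.95
eef_pos: [0.6808, 0.1295, 0.1598]
eef_rot: [0.358, 3.118, 0.002]
ft_force: [-0.5, 0.3, -2.9]
finger_gap: 0.622
grip_force: 18.0
```

```bash
python3 go.py .6054 -.1188 .066 76.9
```

```text
at [0.6808 0.1295 0.1598] ang 76.9 tilt 0.19 gap 57.9 grip 18.0 F [-0.5  0.3 -2.9] t 24.9 q7 0.97
  turn z -0.0 | shift before turn [  17.4 -259.    93.3] | after turn [  17.4 -259.    93.3]
```

>>> carry_out(hand=[54,54,54,54,54,54,54,54,54,54,54,54], slide=[[1.4,-12,0],[1.4,-21,0],[1.4,-23,0],[1.5,-23,0],[1.5,-23,0],[1.5,-23,0],[1.5,-23,0],[1.5,-23,0],[1.5,-23,0],[1.4,-23,0],[1.4,-23,0],[1.4,-19,0]], angular=[[0,0,0],[0,0,0],[0,0,0],[0,0,0],[0,0,0],[0,0,0],[0,0,0],[0,0,0],[0,0,0],[0,0,0],[0,0,0],[0,0,0]])

```text
clock: 25.95
eef_pos: [0.6021, -0.1218, 0.1552]
eef_rot: [-0.36, -3.118, 0.001]
ft_force: [0.3, -0.2, -2.9]
finger_gap: 0.621
grip_force: 18.0
```

>>> carry_out(hand=[54,54,54,54,54,54], slide=[[0,0,5],[0,0,15],[0,0,20],[0,0,20],[0,0,15],[0,0,0]], angular=[[0,0,0],[0,0,0],[0,0,0],[0,0,0],[0,0,0],[0,0,0]])

```text
clock: 26.45
eef_pos: [0.6015, -0.1189, 0.0777]
eef_rot: [-0.357, -3.115, -0.0]
ft_force: [-1.3, 0.4, -2.6]
finger_gap: 0.622
grip_force: 18.0
```

```bash
python3 go.py .6054 -.1188 .069 76.9
```

```text
at [ 0.6015 -0.1189  0.0777] ang 76.9 tilt 0.36 gap 57.9 grip 18.0 F [-1.3  0.4 -2.6] t 26.4 q7 1.29
  turn z 0.0 | shift before turn [-3.8  1.   8.7] | after turn [-3.8  1.   8.7]
```

Over the bay; I'll lower it, release and go to the pink pot.

>>> carry_out(hand=[54,54,54,54,60,66,72,72,72,72,72,72], slide=[[-2,1,4],[0,0,3],[0,0,1],[0,0,0],[0,0,0],[0,0,0],[0,0,0],[0,0,0],[0,0,-10],[0,0,-24],[0,0,-30],[0,0,-30]], angular=[[0,0,0],[0,0,0],[0,0,0],[0,0,0],[0,0,0],[0,0,0],[0,0,0],[0,0,0],[0,0,0],[0,0,0],[0,0,0],[0,0,0]])

```text
clock: 27.45
eef_pos: [0.6061, -0.1185, 0.1691]
eef_rot: [-0.358, -3.12, -0.0]
ft_force: [0.2, -0.3, 0.2]
finger_gap: 0.77
grip_force: 0.0
```

```bash
python3 go.py .4218 .163 .055 76.9;  python3 - <<'E'
from m import *
fs={'scene':cam('scene')}
print(pots(['pot_pink'],fs=fs),pots(['pot_yellow'],zb=.012,fs=fs),pots(['pot_lid'],zb=.066,fs=fs))
E
```

```text
at [ 0.6061 -0.1185  0.1691] ang 76.9 tilt 0.06 gap 71.7 grip 0.0 F [ 0.2 -0.3  0.2] t 27.4 q7 1.32
  turn z 0.0 | shift before turn [243.2 232.4 114.3] | after turn [243.2 232.4 114.3]
{'pot_pink': None} {'pot_yellow': [('scene', 0.76, [0.6053, -0.1165], np.float64(0.96))]} {'pot_lid': [('scene', 0.85, [0.6721, -0.1328], np.float64(0.71))]}
```

>>> carry_out(hand=[75,75,75,75,75,75,75,75,75,75,75,75], slide=[[15,14,0],[21,20,0],[21,20,0],[21,20,0],[21,20,0],[21,20,0],[21,20,0],[21,20,0],[21,20,0],[21,20,0],[21,20,0],[18,18,0]], angular=[[0,0,0],[0,0,0],[0,0,0],[0,0,0],[0,0,0],[0,0,0],[0,0,0],[0,0,0],[0,0,0],[0,0,0],[0,0,0],[0,0,0]])

```text
clock: 28.65
eef_pos: [0.4205, 0.1634, 0.1669]
eef_rot: [-0.357, -3.119, 0.002]
ft_force: [-0.0, -0.3, -0.4]
finger_gap: 0.804
grip_force: 0.0
```

```bash
python3 - <<'E'
from m import *
fs={n:cam(n) for n in('top','scene')}
print(pots(['pot_pink'],fs=fs))
E
python3 go.py .4218 .163 .055 76.9
```

```text
{'pot_pink': [('scene', 0.65, [0.4279, -0.5068], np.float64(0.27))]}
at [0.4218 0.1626 0.1671] ang 77.0 tilt 0.08 gap 74.7 grip 0.0 F [0.3 0.2 0.6] t 28.9 q7 0.73
  turn z 0.1 | shift before turn [ -0.    0.5 112.1] | after turn [ -0.    0.5 112.1]
```

Run:
```python
from m import *
f=cam('scene'); save(f,'f1.png',(190,370,300,500),4)
```

```text
(no output)
```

View pics/f1.png

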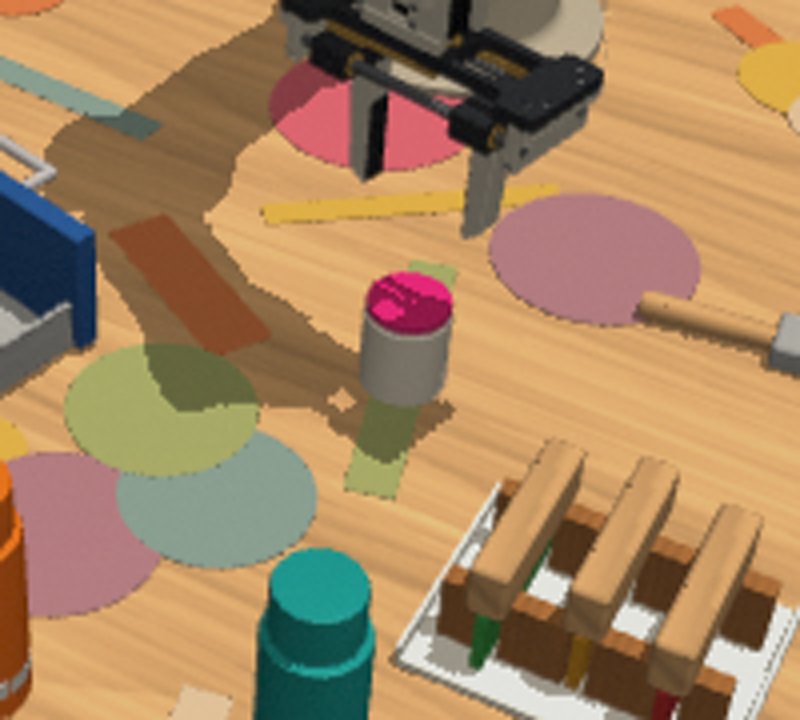

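The pink pot's cap is centred at about (410,303) in the crop, so it may have moved. I'll compute its position and make a local mask fit by colour.

Run:
```python
from m import *
f=cam('scene'); P=lambda u,v,z: ray(f,300+u/4-.4,190+v/4-.4,z)
print(P(410,303,.07))
for x,y in ((.4218,.163),P(410,303,.07)[:2]):
    for r,z in((.028,.07),(.029,0)):
        p=proj(f,cyl(x,y,[(r,z,z)])); print(((p-[300,190]+.4)*4).min(0).round(),((p-[300,190]+.4)*4).max(0).round())
t=cam('top'); h=cv2.cvtColor(t['pixels'],cv2.COLOR_RGB2HSV); 
m=(h[...,0]>155)&(h[...,1]>150); m[:, :230]=0; m[:,:][:240]=0; m[310:]=0; m[:,290:]=0
v,u=np.nonzero(m); print(len(u), u.mean(),v.mean(), ray(t,u.mean(),v.mean(),.07) if len(u) else '')
```

```text
[0.42577765 0.16566567 0.07      ]
[365. 271.] [453. 327.]
[357. 349.] [445. 408.]
[366. 275.] [454. 332.]
[358. 354.] [446. 413.]
0 nan nan <stdin>:9: RuntimeWarning: Mean of empty slice.
  ret = ret.dtype.type(ret / rcount)
```

The pot hasn't moved, because the projection of (.4218,.163) matches the picture. I'll pick it up now.

>>> carry_out(hand=[75,75,75,75,75,75,75,54,54,54,54,54], slide=[[0,0.5,5],[0,0,22],[0,0,22],[0,0,22],[0,0,22],[0,0,18],[0,0,0],[0,0,0],[0,0,0],[0,0,0],[0,0,0],[0,0,0]], angular=[[0,0,0],[0,0,0],[0,0,0],[0,0,0],[0,0,0],[0,0,0],[0,0,0],[0,0,0],[0,0,0],[0,0,0],[0,0,0],[0,0,0]])

```text
clock: 30.0
eef_pos: [0.423, 0.1628, 0.0576]
eef_rot: [0.359, 3.12, 0.001]
ft_force: [-0.1, -1.0, 5.4]
finger_gap: 0.619
grip_force: 18.0
```

>>> carry_out(hand=[54,54,54,54,54,54,54], slide=[[0,0,-5],[0,0,-15],[0,0,-25],[0,0,-25],[0,0,-25],[0,0,-20],[0,0,-10]], angular=[[0,0,0],[0,0,0],[0,0,0],[0,0,0],[0,0,0],[0,0,0],[0,0,0]])

```text
clock: 30.58
eef_pos: [0.4228, 0.1631, 0.1845]
eef_rot: [0.358, 3.118, 0.003]
ft_force: [-0.3, -0.5, -3.6]
finger_gap: 0.621
grip_force: 18.0
```

```bash
python3 go.py .5382 -.1032 .069 76.9
```

```text
at [0.4228 0.1631 0.1845] ang 76.9 tilt 0.18 gap 57.8 grip 18.0 F [-0.3 -0.5 -3.6] t 30.6 q7 0.73
  turn z -0.0 | shift before turn [-172.5 -233.4  115.5] | after turn [-172.4 -233.4  115.5]
```

>>> carry_out(hand=[54,54,54,54,54,54,54,54,54,54,54,54], slide=[[-7,-10,0],[-13,-18,0],[-16,-21,0],[-16,-21,0],[-16,-21,0],[-16,-21,0],[-16,-22,0],[-16,-22,0],[-16,-22,0],[-16,-22,0],[-15,-20,0],[-9.5,-13,0]], angular=[[0,0,0],[0,0,0],[0,0,0],[0,0,0],[0,0,0],[0,0,0],[0,0,0],[0,0,0],[0,0,0],[0,0,0],[0,0,0],[0,0,0]])

```text
clock: 31.58
eef_pos: [0.538, -0.1059, 0.1821]
eef_rot: [0.362, 3.12, -0.001]
ft_force: [-0.2, 0.0, -2.2]
finger_gap: 0.622
grip_force: 18.0
```

>>> carry_out(hand=[54,54,54,54,54,54,54], slide=[[0,0,5],[0,0,18],[0,0,25],[0,0,25],[0,0,20],[0,0,9],[0,0,0]], angular=[[0,0,0],[0,0,0],[0,0,0],[0,0,0],[0,0,0],[0,0,0],[0,0,0]])

```text
clock: 32.17
eef_pos: [0.5364, -0.1023, 0.0781]
eef_rot: [-0.357, -3.118, -0.0]
ft_force: [-0.4, 0.1, -1.7]
finger_gap: 0.622
grip_force: 18.0
```

```bash
python3 go.py .5382 -.1032 .069 76.9
```

```text
at [ 0.5364 -0.1023  0.0781] ang 76.9 tilt 0.2 gap 57.8 grip 18.0 F [-0.4  0.1 -1.7] t 32.2 q7 1.26
  turn z 0.0 | shift before turn [-2.  -0.4  9.1] | after turn [-2.  -0.4  9.1]
```

>>> carry_out(hand=[54,54,54,54,60,66,72,72,72,72,72,72], slide=[[-1,0,4],[0,0,3],[0,0,1.5],[0,0,0],[0,0,0],[0,0,0],[0,0,0],[0,0,0],[0,0,-10],[0,0,-24],[0,0,-35],[0,0,-35]], angular=[[0,0,0],[0,0,0],[0,0,0],[0,0,0],[0,0,0],[0,0,0],[0,0,0],[0,0,0],[0,0,0],[0,0,0],[0,0,0],[0,0,0]])

```text
clock: 33.17
eef_pos: [0.538, -0.1032, 0.1764]
eef_rot: [-0.358, -3.119, -0.0]
ft_force: [0.5, -1.0, 0.6]
finger_gap: 0.774
grip_force: 0.0
```

```bash
python3 go.py .5695 .3087 .074 92.2;  python3 - <<'E'
from m import *
from scipy.optimize import minimize
fs={n:cam(n) for n in('top','scene')}
print(pots(['pot_pink','pot_yellow'],zb=.012,fs=fs),pots(['pot_lid'],zb=.066,fs=fs))
B=np.array([[x,y,z] for x in(-.06,.06) for y in(-.012,.012) for z in(.054,.09)])
for n,f in fs.items():
  for o in outline_of(n,'squeegee0'):
    r,c=o['pixel']; g=ray(f,c,r,.072)
    if not(.5<g[0]<.63 and .27<g[1]<.46): continue
    def cost(p):
        q=np.radians(p[2]); M=np.array([[np.cos(q),-np.sin(q),0],[np.sin(q),np.cos(q),0],[0,0,1]]); m=hullmask(f,B@M.T+[p[0]/1e3,p[1]/1e3,0]); k=o['pixels']
        return 1-(m&k).sum()/(m|k).sum()
    x0=np.array([g[0]*1e3,g[1]*1e3,2.2]); s=minimize(cost,x0,method='Nelder-Mead',options=dict(initial_simplex=[x0,x0+[15,0,0],x0+[0,12,0],x0+[0,0,5]])); print(n,s.x.round(1),round(1-s.fun,2))
E
```

```text
at [ 0.538  -0.1032  0.1764] ang 76.9 tilt 0.11 gap 72.0 grip 0.0 F [ 0.5 -1.   0.6] t 33.2 q7 1.3
  turn z -15.3 | shift before turn [ 62.3 408.4 102.5] | after turn [-47.5 410.3 102.5]
{'pot_pink': [('scene', 0.7, [0.5351, -0.105], np.float64(0.89))], 'pot_yellow': [('scene', 0.76, [0.6034, -0.1199], np.float64(0.89))]} {'pot_lid': [('scene', 0.72, [0.6734, -0.1347], np.float64(0.84))]}
top [564.6 411.3   2.4] 0.92
top [569.  309.4   2.8] 0.93
top [552.9 360.5   2.2] 0.93
scene [559.4 362.1   2.4] 0.84
scene [572.1 414.2   4. ] 0.8
scene [573.2 311.    4.8] 0.83
```

>>> carry_out(hand=[37,37,37,37,37,37,37,37,37,37,37,37], slide=[[0,0,0],[0,0,0],[0,0,0],[-4,34,0],[-4,34,0],[-4,34,0],[-4,34,0],[-4,34,0],[-4,34,0],[-4,34,0],[-4,34,0],[-4,34,0]], angular=[[0,0,-5.2],[0,0,-5.2],[0,0,-5.1],[0,0,0],[0,0,0],[0,0,0],[0,0,0],[0,0,0],[0,0,0],[0,0,0],[0,0,0],[0,0,0]])

```text
clock: 34.67
eef_pos: [0.5614, 0.2055, 0.1743]
eef_rot: [0.066, -3.14, 0.001]
ft_force: [1.5, -0.9, -0.2]
finger_gap: 0.4
grip_force: 0.0
```

>>> carry_out(hand=[37,37,37,37,37,37,37], slide=[[-4,34,0],[-4,34,0],[-4,34,0],[0,0,10],[0,0,20],[0,0,10],[0,0,0]], angular=[[0,0,0],[0,0,0],[0,0,0],[0,0,0],[0,0,0],[0,0,0],[0,0,0]])

```text
clock: 35.25
eef_pos: [0.5681, 0.3052, 0.132]
eef_rot: [0.066, -3.137, 0.004]
ft_force: [0.4, -0.8, 0.2]
finger_gap: 0.396
grip_force: 0.0
```

```bash
python3 go.py .5685 .309 .074 92.4
```

```text
at [0.5681 0.3052 0.132 ] ang 92.4 tilt 0.3 gap 36.8 grip 0.0 F [ 0.4 -0.8  0.2] t 35.2 q7 0.86
  turn z 0.0 | shift before turn [-0.8  4.  58. ] | after turn [-0.8  4.  58. ]
```

>>> carry_out(hand=[37,37,37,37,37,37,16,16,16,16,16,16], slide=[[0,3,0],[0,0,10],[0,0,18],[0,0,18],[0,0,11],[0,0,0],[0,0,0],[0,0,0],[0,0,0],[0,0,0],[0,0,0],[0,0,0]], angular=[[0,0,0],[0,0,0],[0,0,0],[0,0,0],[0,0,0],[0,0,0],[0,0,0],[0,0,0],[0,0,0],[0,0,0],[0,0,0],[0,0,0]], newtons=25)

```text
clock: 36.25
eef_pos: [0.57, 0.3095, 0.0791]
eef_rot: [-0.065, 3.14, 0.001]
ft_force: [0.0, -0.7, 6.7]
finger_gap: 0.26
grip_force: 25.0
```

>>> carry_out(hand=[16,16,16,16,16,16,16], slide=[[0,0,0],[0,0,-5],[0,0,-15],[0,0,-25],[0,0,-25],[0,0,-25],[0,0,-15]], angular=[[0,0,0],[0,0,0],[0,0,0],[0,0,0],[0,0,0],[0,0,0],[0,0,0]])

```text
clock: 36.83
eef_pos: [0.5698, 0.3096, 0.1909]
eef_rot: [-0.066, 3.139, 0.002]
ft_force: [0.9, -0.3, -1.3]
finger_gap: 0.256
grip_force: 25.0
```

```bash
python3 - <<'E'
import numpy as np
o=np.array([.4810,-.1761]); th=np.radians(-13.1); X=np.array([np.cos(th),np.sin(th)]);Y=np.array([-X[1],X[0]])
for y in(-.0055,-.0568,-.109): print(o+.109*X+y*Y)
E
python3 go.py .5637 -.3062 .110 76.9
```

```text
[ 0.5859168  -0.20616186]
[ 0.57428959 -0.25612683]
[ 0.56245839 -0.30696837]
at [0.5698 0.3096 0.1909] ang 92.4 tilt 0.12 gap 23.8 grip 25.0 F [ 0.9 -0.3 -1.3] t 36.8 q7 0.88
  turn z 15.5 | shift before turn [  32.  -615.1   80.2] | after turn [-133.5 -601.3   80.2]
```

>>> carry_out(hand=[16,16,16,16,16,16,16,16,16,16,16,16], slide=[[0,0,0],[0,0,0],[0,0,0],[-4,-18,0],[-7,-32,0],[-7,-32,0],[-7,-32,0],[-7,-32,0],[-7,-32,0],[-7,-32,0],[-7,-32,0],[-7,-32,0]], angular=[[0,0,5.1],[0,0,5.2],[0,0,5.2],[0,0,0],[0,0,0],[0,0,0],[0,0,0],[0,0,0],[0,0,0],[0,0,0],[0,0,0],[0,0,0]])

```text
clock: 37.83
eef_pos: [0.5653, 0.0273, 0.1884]
eef_rot: [-0.358, -3.121, 0.0]
ft_force: [0.5, -1.1, -0.5]
finger_gap: 0.257
grip_force: 25.0
```

>>> carry_out(hand=[16,16,16,16,16,16,16,16,16,16,16,16], slide=[[-7,-32,0],[-7,-32,0],[-7,-32,0],[-7,-32,0],[-7,-32,0],[-7,-32,0],[-7,-32,0],[-7,-32,0],[-7,-32,0],[-7,-24,0],[-3,-12,0],[0,0,0]], angular=[[0,0,0],[0,0,0],[0,0,0],[0,0,0],[0,0,0],[0,0,0],[0,0,0],[0,0,0],[0,0,0],[0,0,0],[0,0,0],[0,0,0]])

```text
clock: 38.83
eef_pos: [0.5625, -0.3066, 0.188]
eef_rot: [-0.365, -3.12, 0.002]
ft_force: [-0.3, -0.4, -2.3]
finger_gap: 0.257
grip_force: 25.0
```

```bash
python3 go.py .5627 -.3063 .130 76.9
python3 - <<'E'
from m import *
f=cam('scene'); save(f,'g1.png',(180,330,140,340),4)
E
```

```text
at [ 0.5625 -0.3066  0.188 ] ang 76.6 tilt 0.07 gap 23.9 grip 25.0 F [-0.3 -0.4 -2.3] t 38.8 q7 1.64
  turn z -0.3 | shift before turn [-0.1  0.4 58. ] | after turn [-0.1  0.4 58. ]
```

View pics/g1.png

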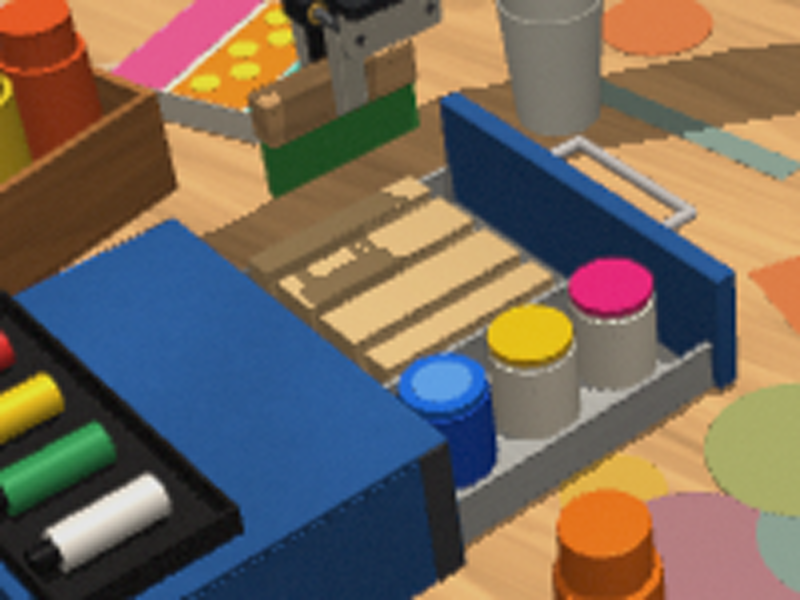

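The pots stand in the bay with the lid on at (443,390) in the crop, and the green squeegee hangs level above the far slot. I'll descend now.

>>> carry_out(hand=[16,16,16,16,16,16,16], slide=[[0,0,10],[0,0,20],[0,0,20],[0,0,10],[0,0,8],[0,0,6],[0,0,0]], angular=[[0,0,-0.3],[0,0,0],[0,0,0],[0,0,0],[0,0,0],[0,0,0],[0,0,0]])

```text
clock: 39.47
eef_pos: [0.5671, -0.3014, 0.1163]
eef_rot: [0.345, 3.116, 0.0]
ft_force: [1.9, 2.5, 12.3]
finger_gap: 0.254
grip_force: 25.0
```

```bash
python3 go.py .5627 -.3063 .082 76.9
```

```text
at [ 0.5671 -0.3014  0.1163] ang 77.4 tilt 0.37 gap 23.6 grip 25.0 F [ 1.9  2.5 12.3] t 39.5 q7 1.62
  turn z 0.5 | shift before turn [ 3.5 -5.8 34.2] | after turn [ 3.4 -5.8 34.2]
```

>>> carry_out(hand=[16,16,16,16,16,16,16], slide=[[0,0,-10],[0,0,-5],[3,-4.5,0],[0,0,0],[0,0,0],[0,0,0],[0,0,0]], angular=[[0,0,0],[0,0,0.4],[0,0,0],[0,0,0],[0,0,0],[0,0,0],[0,0,0]])

```text
clock: 40.05
eef_pos: [0.5592, -0.3069, 0.1287]
eef_rot: [-0.361, -3.12, -0.0]
ft_force: [0.0, 0.5, -1.4]
finger_gap: 0.256
grip_force: 25.0
```

```bash
python3 go.py .5627 -.3063 .082 76.9
python3 - <<'E'
from m import *
f=cam('scene'); save(f,'g2.png',(195,285,185,285),7)
E
```

```text
at [ 0.5592 -0.3069  0.1287] ang 76.8 tilt 0.04 gap 23.8 grip 25.0 F [ 0.   0.5 -1.4] t 40.0 q7 1.62
  turn z -0.1 | shift before turn [-3.3  1.4 46.7] | after turn [-3.3  1.4 46.7]
```

View pics/g2.png

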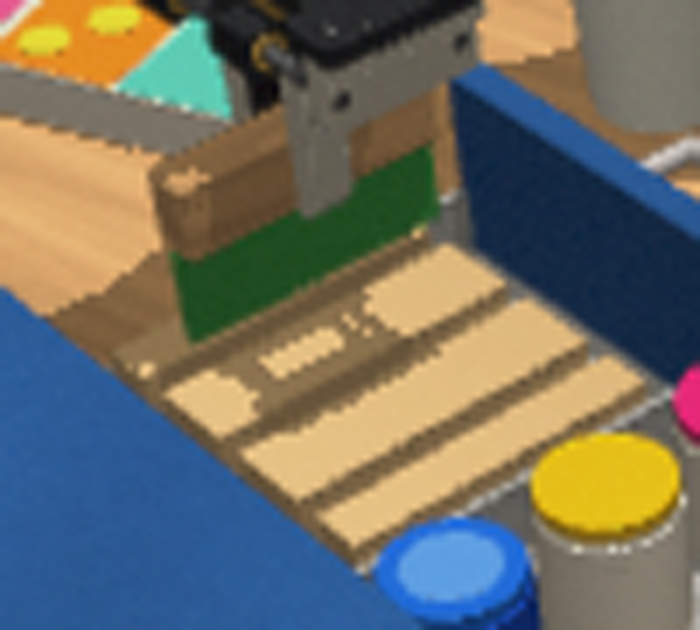

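The blade hangs just above slot 3. Its lower edge runs from (190,342) to (437,218) in the crop. I'll compare it with the block's edges.

Run:
```python
from m import *
f=cam('scene'); P=lambda u,v,z: ray(f,185+u/7-.43,195+v/7-.43,z)
o=np.array([.4810,-.1761]); th=np.radians(-13.1); X=np.array([np.cos(th),np.sin(th)]);Y=np.array([-X[1],X[0]])
for n,u,v,z in(('bladeL',190,342,.062),('bladeR',437,218,.062),('p2far L',165,393,.056),('p2far R',440,247,.056),('p2near L',225,440,.056),('p2near R',505,285,.056),('p3far L',243,455,.056),('p3far R',525,303,.056),('p3nearL',300,500,.056),('p3nearR',587,347,.056),('p4farL',318,515,.056),('p4farR',607,358,.056)):
    r=P(u,v,z)[:2]; d=r-o; print(n,r.round(4),(d@X).round(4),(d@Y).round(4))
d=state()['eef_pos'][:2]-o; print('tcp',d@X,d@Y)
```

```text
bladeL [ 0.6112 -0.3249] 0.1606 -0.1154
bladeR [ 0.4947 -0.295 ] 0.0403 -0.1127
p2far L [ 0.6355 -0.3169] 0.1824 -0.1022
p2far R [ 0.5037 -0.2868] 0.0472 -0.1027
p2near L [ 0.6447 -0.2771] 0.1823 -0.0613
p2near R [ 0.5099 -0.2476] 0.0443 -0.0631
p3far L [ 0.6478 -0.2651] 0.1826 -0.0489
p3far R [ 0.515  -0.2332] 0.0461 -0.0479
p3nearL [ 0.6563 -0.2287] 0.1827 -0.0115
p3nearR [ 0.5246 -0.1942] 0.0465 -0.0077
p4farL [ 0.6593 -0.2171] 0.183 0.0005
p4farR [ 0.526  -0.1831] 0.0454 0.0034
tcp 0.10599457350382606 -0.10966629782447587
```

>>> carry_out(hand=[16,16,16,16,16,16,16], slide=[[-3,2.2,0],[0,0,0],[0,0,6],[0,0,6],[0,0,6],[0,0,4],[0,0,0]], angular=[[0,0,0],[0,0,0],[0,0,0],[0,0,0],[0,0,0],[0,0,0],[0,0,0]])

```text
clock: 40.73
eef_pos: [0.5622, -0.3056, 0.1058]
eef_rot: [-0.362, -3.119, -0.0]
ft_force: [-0.7, -1.4, -2.5]
finger_gap: 0.256
grip_force: 25.0
```

```bash
cat > dr.py <<'E'
from h import *
o=np.array([.4810,-.1761]); th=np.radians(-13.1); X=np.array([np.cos(th),np.sin(th)]);Y=np.array([-X[1],X[0]])
s=state(); d=s['eef_pos'][:2]-o; print('drawer xy mm',(d@X*1e3).round(1),(d@Y*1e3).round(1),'z',s['eef_pos'][2].round(4),'F',s['ft_force'].round(1))
E
python3 dr.py
```

```text
drawer xy mm 108.5 -107.8 z 0.1058 F [-0.7 -1.4 -2.5]
```

>>> carry_out(hand=[16,16,16,16,16,36,36,36,36,36], slide=[[0,0,5],[0,0,8],[0,0,8],[0,0,3],[0,0,0],[0,0,0],[0,0,0],[0,0,0],[0,0,0],[0,0,0]], angular=[[0,0,0],[0,0,0],[0,0,0],[0,0,0],[0,0,0],[0,0,0],[0,0,0],[0,0,0],[0,0,0],[0,0,0]])

```text
clock: 41.57
eef_pos: [0.5632, -0.3054, 0.0835]
eef_rot: [0.361, 3.12, 0.0]
ft_force: [-0.8, 0.4, 0.5]
finger_gap: 0.386
grip_force: 0.0
```

```bash
python3 dr.py
```

```text
drawer xy mm 109.3 -107.3 z 0.0835 F [-0.8  0.4  0.5]
```

>>> carry_out(hand=[36,36,36,36,36,36,36], slide=[[0,0,-6],[0,0,-15],[0,0,-25],[0,0,-30],[0,0,-30],[0,0,0],[0,0,0]], angular=[[0,0,0],[0,0,0],[0,0,0],[0,0,0],[0,0,0],[0,0,0],[0,0,0]])

```text
clock: 42.15
eef_pos: [0.5638, -0.306, 0.1916]
eef_rot: [0.361, 3.117, -0.002]
ft_force: [-0.7, -0.0, -0.8]
finger_gap: 0.389
grip_force: 0.0
```

```bash
cat > sq.py <<'E'
from m import *
from scipy.optimize import minimize
o=np.array([.4810,-.1761]); th=np.radians(-13.1)
B=np.array([[x,y,z] for x in(-.06,.06) for y in(-.012,.012) for z in(.042,.078)])
def fit(n,f,k,g,zs,a0):
    def cost(p):
        q=np.radians(p[2]); M=np.array([[np.cos(q),-np.sin(q),0],[np.sin(q),np.cos(q),0],[0,0,1]]); m=hullmask(f,B@M.T+[p[0]/1e3,p[1]/1e3,p[3]/1e3 if len(p)>3 else zs])
        return 1-(m&k).sum()/(m|k).sum()
    x0=np.array([g[0]*1e3,g[1]*1e3,a0]); s=minimize(cost,x0,method='Nelder-Mead',options=dict(initial_simplex=[x0,x0+[15,0,0],x0+[0,12,0],x0+[0,0,5]])); return s.x,1-s.fun
X=np.array([np.cos(th),np.sin(th)]);Y=np.array([-X[1],X[0]])
if __name__=='__main__':
  for n in('top','scene'):
    f=cam(n)
    for r in outline_of(n,'squeegee0'):
        g=ray(f,r['pixel'][1],r['pixel'][0],.072); ind=g[1]<0
        s,i=fit(n,f,r['pixels'],g,.014 if ind else .012,-13.1 if ind else 2.4); d=s[:2]/1e3-o
        print(n,round(r['p'],2),s.round(1),round(i,2),(d@X*1e3).round(1),(d@Y*1e3).round(1))
E
python3 sq.py; python3 go.py .555 .3608 .079 92.4
```

```text
top 0.93 [565.  411.6   4.2] 0.89 -51.4 591.4
top 0.89 [ 548.9 -300.9  -13.8] 0.49 94.5 -106.2
top 0.82 [554.2 360.1   4.2] 0.92 -50.2 538.8
scene 0.76 [ 560.  -303.2   -9.2] 0.84 105.8 -105.9
scene 0.76 [563.5 362.2   3.1] 0.84 -41.7 543.0
scene 0.62 [572.6 414.4   2.6] 0.84 -44.6 595.9
scene 0.29 [620.5 393.3   1.8] 0.19 6.8 586.2
at [ 0.5622 -0.3052  0.1881] ang 76.8 tilt 0.11 gap 36.0 grip 0.0 F [-0.6 -0.5 -0.5] t 42.4 q7 1.64
  turn z -15.6 | shift before turn [158.9 646.7 109.6] | after turn [-20.9 665.7 109.6]
```

>>> carry_out(hand=[37,37,37,37,37,37,37,37,37,37,37,37], slide=[[0,0,0],[0,0,0],[0,0,0],[-1,34,0],[-1,34,0],[-1,34,0],[-1,34,0],[-1,34,0],[-1,34,0],[-1,34,0],[-1,34,0],[-1,34,0]], angular=[[0,0,-5.2],[0,0,-5.2],[0,0,-5.2],[0,0,0],[0,0,0],[0,0,0],[0,0,0],[0,0,0],[0,0,0],[0,0,0],[0,0,0],[0,0,0]])

```text
clock: 43.35
eef_pos: [0.5583, 0.0022, 0.1881]
eef_rot: [0.066, -3.139, -0.0]
ft_force: [1.2, 0.7, -0.1]
finger_gap: 0.398
grip_force: 0.0
```

>>> carry_out(hand=[37,37,37,37,37,37,37,37,37,37,37,37], slide=[[-1,34,0],[-1,34,0],[-1,34,0],[-1,34,0],[-1,34,0],[-1,34,0],[-1,34,0],[-1,34,0],[-1,34,0],[-1,34,10],[-1,19,20],[0,0,20]], angular=[[0,0,0],[0,0,0],[0,0,0],[0,0,0],[0,0,0],[0,0,0],[0,0,0],[0,0,0],[0,0,0],[0,0,0],[0,0,0],[0,0,0]])

```text
clock: 44.35
eef_pos: [0.5535, 0.3661, 0.1378]
eef_rot: [0.075, -3.14, -0.006]
ft_force: [0.3, -0.4, -1.0]
finger_gap: 0.4
grip_force: 0.0
```

>>> carry_out(hand=[37,37,37], slide=[[0,0,0],[0,0,0],[0,0,0]], angular=[[0,0,0],[0,0,0],[0,0,0]])

```text
clock: 44.6
eef_pos: [0.5554, 0.3587, 0.1392]
eef_rot: [0.064, -3.14, 0.002]
ft_force: [0.2, 0.1, 0.0]
finger_gap: 0.395
grip_force: 0.0
```

```bash
python3 go.py .555 .3605 .076 92.4
```

```text
at [0.5554 0.3587 0.1392] ang 92.3 tilt 0.06 gap 36.7 grip 0.0 F [0.2 0.1 0. ] t 44.6 q7 0.78
  turn z -0.1 | shift before turn [ 0.3  1.9 63.2] | after turn [ 0.3  1.9 63.2]
```

>>> carry_out(hand=[37,37,37,37,37,37,16,16,16,16,16,16], slide=[[0,2,5],[0,0,15],[0,0,18],[0,0,15],[0,0,9],[0,0,0],[0,0,0],[0,0,0],[0,0,0],[0,0,0],[0,0,0],[0,0,0]], angular=[[0,0,0],[0,0,0],[0,0,0],[0,0,0],[0,0,0],[0,0,0],[0,0,0],[0,0,0],[0,0,0],[0,0,0],[0,0,0],[0,0,0]])

```text
clock: 45.6
eef_pos: [0.5556, 0.3619, 0.0782]
eef_rot: [-0.065, 3.139, 0.001]
ft_force: [-0.7, -2.0, 6.0]
finger_gap: 0.254
grip_force: 25.0
```

>>> carry_out(hand=[16,16,16,16,16,16,16,16,16], slide=[[0,0,0],[0,0,-5],[0,0,-15],[0,0,-25],[0,0,-25],[0,0,-25],[0,0,-15],[0,0,0],[0,0,0]], angular=[[0,0,0],[0,0,0],[0,0,0],[0,0,0],[0,0,0],[0,0,0],[0,0,0],[0,0,0],[0,0,0]])

```text
clock: 46.35
eef_pos: [0.5551, 0.3618, 0.1877]
eef_rot: [-0.066, 3.14, 0.001]
ft_force: [-0.6, -0.3, -1.8]
finger_gap: 0.257
grip_force: 25.0
```

```bash
python3 go.py .5745 -.2553 .19 76.9
```

```text
at [0.5551 0.3618 0.1877] ang 92.4 tilt 0.08 gap 23.9 grip 25.0 F [-0.6 -0.3 -1.8] t 46.4 q7 0.8
  turn z 15.5 | shift before turn [   6.4 -617.4   -2.8] | after turn [-158.8 -596.6   -2.8]
```

>>> carry_out(hand=[16,16,16,16,16,16,16,16,16,16,16,16], slide=[[0,0,0],[0,0,0],[0,0,0],[-4,-18,0],[-8,-30,0],[-8,-30,0],[-8,-30,0],[-8,-30,0],[-8,-30,0],[-8,-30,0],[-8,-30,0],[-8,-30,0]], angular=[[0,0,5.1],[0,0,5.2],[0,0,5.2],[0,0,0],[0,0,0],[0,0,0],[0,0,0],[0,0,0],[0,0,0],[0,0,0],[0,0,0],[0,0,0]])

```text
clock: 47.35
eef_pos: [0.5615, 0.0927, 0.1857]
eef_rot: [-0.356, -3.119, 0.002]
ft_force: [0.4, -0.8, -2.3]
finger_gap: 0.255
grip_force: 25.0
```

>>> carry_out(hand=[16,16,16,16,16,16,16,16,16,16,16,16], slide=[[-8,-30,0],[-8,-30,0],[-8,-30,0],[-8,-30,0],[-8,-30,0],[-8,-30,0],[-8,-30,0],[-8,-30,0],[-8,-30,0],[-8,-30,0],[-8,-24,0],[-4,-14,0]], angular=[[0,0,0],[0,0,0],[0,0,0],[0,0,0],[0,0,0],[0,0,0],[0,0,0],[0,0,0],[0,0,0],[0,0,0],[0,0,0],[0,0,0]])

```text
clock: 48.35
eef_pos: [0.574, -0.259, 0.1856]
eef_rot: [-0.362, -3.118, 0.002]
ft_force: [0.6, 0.0, -1.0]
finger_gap: 0.26
grip_force: 25.0
```

>>> carry_out(hand=[16,16,16,16,16], slide=[[0,0,10],[0,0,20],[0,0,12],[0,0,0],[0,0,0]], angular=[[0,0,0],[0,0,0],[0,0,0],[0,0,0],[0,0,0]])

```text
clock: 48.77
eef_pos: [0.5752, -0.2534, 0.144]
eef_rot: [-0.355, -3.119, -0.002]
ft_force: [0.4, 0.2, -1.3]
finger_gap: 0.255
grip_force: 25.0
```

```bash
python3 dr.py; python3 go.py .5745 -.2553 .19 76.9
```

```text
drawer xy mm 109.2 -53.9 z 0.144 F [ 0.4  0.2 -1.3]
at [ 0.5752 -0.2534  0.144 ] ang 77.0 tilt 0.16 gap 23.7 grip 25.0 F [ 0.4  0.2 -1.3] t 48.8 q7 1.54
  turn z 0.1 | shift before turn [  0.3  -2.  -46. ] | after turn [  0.3  -2.  -46. ]
```

>>> carry_out(hand=[16,16,16,16,16,16,16,16,16], slide=[[0,-2,0],[0,0,8],[0,0,6],[0,0,0],[0,0,6],[0,0,5],[0,0,5],[0,0,0],[0,0,0]], angular=[[0,0,0],[0,0,0],[0,0,0],[0,0,0],[0,0,0],[0,0,0],[0,0,0],[0,0,0],[0,0,0]])

```text
clock: 49.52
eef_pos: [0.575, -0.2569, 0.1147]
eef_rot: [-0.358, -3.12, -0.0]
ft_force: [0.3, -0.9, -1.3]
finger_gap: 0.256
grip_force: 25.0
```

```bash
python3 dr.py
```

```text
drawer xy mm 109.9 -57.4 z 0.1147 F [ 0.3 -0.9 -1.3]
```

>>> carry_out(hand=[16,16,16,16,16,16,35,35,35,35,35], slide=[[0,0.5,5],[0,0,8],[0,0,8],[0,0,7],[0,0,3],[0,0,0],[0,0,0],[0,0,0],[0,0,0],[0,0,0],[0,0,0]], angular=[[0,0,0],[0,0,0],[0,0,0],[0,0,0],[0,0,0],[0,0,0],[0,0,0],[0,0,0],[0,0,0],[0,0,0],[0,0,0]])

```text
clock: 50.43
eef_pos: [0.5756, -0.2566, 0.0845]
eef_rot: [0.358, 3.12, -0.0]
ft_force: [-0.6, 0.1, 0.2]
finger_gap: 0.377
grip_force: 0.0
```

>>> carry_out(hand=[35,35,35,35,35,35,35], slide=[[0,0,-6],[0,0,-15],[0,0,-25],[0,0,-30],[0,0,-30],[0,0,0],[0,0,0]], angular=[[0,0,0],[0,0,0],[0,0,0],[0,0,0],[0,0,0],[0,0,0],[0,0,0]])

```text
clock: 51.02
eef_pos: [0.5762, -0.2569, 0.1925]
eef_rot: [0.358, 3.117, -0.002]
ft_force: [-0.2, -0.4, -0.7]
finger_gap: 0.376
grip_force: 0.0
```

```bash
python3 sq.py; python3 go.py .568 .4125 .19 92.4
```

```text
top 0.86 [564.8 412.8   3.9] 0.87 -51.8 592.6
top 0.72 [ 570.2 -253.2  -15.1] 0.54 104.4 -54.9
scene 0.7 [ 577.5 -256.4   -6.7] 0.83 112.2 -56.3
scene 0.67 [571.6 414.4   2.4] 0.87 -45.6 595.6
scene 0.6 [ 557.  -307.8  -13.6] 0.75 103.8 -111.0
scene 0.44 [764.4  59.8  21.6] 0.45 222.5 294.0
scene 0.38 [ 613.3 -196.9  -19. ] 0.18 133.6 9.7
at [ 0.5747 -0.2563  0.1891] ang 76.9 tilt 0.11 gap 34.8 grip 0.0 F [ 0.  -0.4 -1.1] t 51.2 q7 1.55
  turn z -15.5 | shift before turn [ 1.581e+02  6.499e+02 -5.000e-01] | after turn [-2.130e+01  6.685e+02 -5.000e-01]
```

>>> carry_out(hand=[37,37,37,37,37,37,37,37,37,37,37,37], slide=[[0,0,0],[0,0,0],[0,0,0],[-1,34,0],[-1,34,0],[-1,34,0],[-1,34,0],[-1,34,0],[-1,34,0],[-1,34,0],[-1,34,0],[-1,34,0]], angular=[[0,0,-5.2],[0,0,-5.2],[0,0,-5.1],[0,0,0],[0,0,0],[0,0,0],[0,0,0],[0,0,0],[0,0,0],[0,0,0],[0,0,0],[0,0,0]])

```text
clock: 52.22
eef_pos: [0.5708, 0.0512, 0.189]
eef_rot: [0.066, -3.139, 0.0]
ft_force: [0.1, -0.2, -0.1]
finger_gap: 0.4
grip_force: 0.0
```

>>> carry_out(hand=[37,37,37,37,37,37,37,37,37,37,37,37], slide=[[-1,34,0],[-1,34,0],[-1,34,0],[-1,34,0],[-1,34,0],[-1,34,0],[-1,34,0],[-1,34,0],[-1,34,0],[-1,34,10],[0,22,20],[0,0,20]], angular=[[0,0,0],[0,0,0],[0,0,0],[0,0,0],[0,0,0],[0,0,0],[0,0,0],[0,0,0],[0,0,0],[0,0,0],[0,0,0],[0,0,0]])

```text
clock: 53.22
eef_pos: [0.5641, 0.4187, 0.1387]
eef_rot: [0.075, -3.14, -0.006]
ft_force: [-0.8, 0.4, 0.0]
finger_gap: 0.394
grip_force: 0.0
```

>>> carry_out(hand=[37,37,37], slide=[[0,0,0],[0,0,0],[0,0,0]], angular=[[0,0,0],[0,0,0],[0,0,0]])

```text
clock: 53.47
eef_pos: [0.5669, 0.4106, 0.1402]
eef_rot: [0.064, -3.141, 0.002]
ft_force: [0.5, -0.6, 0.5]
finger_gap: 0.398
grip_force: 0.0
```

```bash
python3 go.py .567 .4127 .077 92.4
```

```text
at [0.5669 0.4106 0.1402] ang 92.3 tilt 0.06 gap 37.0 grip 0.0 F [ 0.5 -0.6  0.5] t 53.5 q7 0.74
  turn z -0.1 | shift before turn [-0.2  2.2 63.2] | after turn [-0.2  2.2 63.2]
```

>>> carry_out(hand=[37,37,37,37,37,37,16,16,16,16,16,16], slide=[[0,2,5],[0,0,15],[0,0,18],[0,0,15],[0,0,10],[0,0,0],[0,0,0],[0,0,0],[0,0,0],[0,0,0],[0,0,0],[0,0,0]], angular=[[0,0,0],[0,0,0],[0,0,0],[0,0,0],[0,0,0],[0,0,0],[0,0,0],[0,0,0],[0,0,0],[0,0,0],[0,0,0],[0,0,0]])

```text
clock: 54.47
eef_pos: [0.567, 0.414, 0.0783]
eef_rot: [-0.065, 3.139, 0.001]
ft_force: [0.1, -0.8, 5.8]
finger_gap: 0.258
grip_force: 25.0
```

>>> carry_out(hand=[16,16,16,16,16,16,16,16,16], slide=[[0,0,0],[0,0,-5],[0,0,-15],[0,0,-25],[0,0,-25],[0,0,-25],[0,0,-15],[0,0,0],[0,0,0]], angular=[[0,0,0],[0,0,0],[0,0,0],[0,0,0],[0,0,0],[0,0,0],[0,0,0],[0,0,0],[0,0,0]])

```text
clock: 55.22
eef_pos: [0.5664, 0.4138, 0.1877]
eef_rot: [-0.066, 3.14, 0.001]
ft_force: [-0.8, -0.1, -2.8]
finger_gap: 0.257
grip_force: 25.0
```

```bash
python3 go.py .586 -.2055 .19 76.9
```

```text
at [0.5664 0.4138 0.1877] ang 92.4 tilt 0.07 gap 23.9 grip 25.0 F [-0.8 -0.1 -2.8] t 55.2 q7 0.75
  turn z 15.5 | shift before turn [   6.3 -619.6   -2.8] | after turn [-159.5 -598.7   -2.8]
```

>>> carry_out(hand=[16,16,16,16,16,16,16,16,16,16,16,16], slide=[[0,0,0],[0,0,0],[0,0,0],[-4,-18,0],[-8,-30,0],[-8,-30,0],[-8,-30,0],[-8,-30,0],[-8,-30,0],[-8,-30,0],[-8,-30,0],[-8,-30,0]], angular=[[0,0,5.1],[0,0,5.2],[0,0,5.2],[0,0,0],[0,0,0],[0,0,0],[0,0,0],[0,0,0],[0,0,0],[0,0,0],[0,0,0],[0,0,0]])

```text
clock: 56.22
eef_pos: [0.5729, 0.1453, 0.1854]
eef_rot: [-0.358, -3.119, 0.002]
ft_force: [0.6, -0.5, -1.2]
finger_gap: 0.258
grip_force: 25.0
```

>>> carry_out(hand=[16,16,16,16,16,16,16,16,16,16,16,16], slide=[[-8,-30,0],[-8,-30,0],[-8,-30,0],[-8,-30,0],[-8,-30,0],[-8,-30,0],[-8,-30,0],[-8,-30,0],[-8,-30,0],[-8,-30,0],[-8,-25,0],[-4,-15,0]], angular=[[0,0,0],[0,0,0],[0,0,0],[0,0,0],[0,0,0],[0,0,0],[0,0,0],[0,0,0],[0,0,0],[0,0,0],[0,0,0],[0,0,0]])

```text
clock: 57.22
eef_pos: [0.5854, -0.2085, 0.1854]
eef_rot: [-0.363, -3.118, 0.001]
ft_force: [-1.3, -0.6, -1.7]
finger_gap: 0.257
grip_force: 25.0
```

>>> carry_out(hand=[16,16,16,16,16], slide=[[0,0,10],[0,0,20],[0,0,12],[0,0,0],[0,0,0]], angular=[[0,0,0],[0,0,0],[0,0,0],[0,0,0],[0,0,0]])

```text
clock: 57.63
eef_pos: [0.586, -0.2035, 0.1439]
eef_rot: [-0.355, -3.119, -0.001]
ft_force: [0.5, -0.6, -0.9]
finger_gap: 0.258
grip_force: 25.0
```

```bash
python3 dr.py; python3 go.py .586 -.2057 .19 76.9
```

```text
drawer xy mm 108.5 -2.8 z 0.1439 F [ 0.5 -0.6 -0.9]
at [ 0.586  -0.2035  0.1439] ang 77.0 tilt 0.16 gap 24.0 grip 25.0 F [ 0.5 -0.6 -0.9] t 57.6 q7 1.45
  turn z 0.1 | shift before turn [ -0.3  -2.2 -46.1] | after turn [ -0.3  -2.2 -46.1]
```

>>> carry_out(hand=[16,16,16,16,16,16,16,16,16], slide=[[0,-1.4,0],[0,0,8],[0,0,6],[0,0,0],[0,0,6],[0,0,5],[0,0,5],[0,0,0],[0,0,0]], angular=[[0,0,0],[0,0,0],[0,0,0],[0,0,0],[0,0,0],[0,0,0],[0,0,0],[0,0,0],[0,0,0]])

```text
clock: 58.38
eef_pos: [0.5861, -0.2062, 0.1147]
eef_rot: [-0.358, -3.12, -0.0]
ft_force: [-0.3, 0.8, -1.4]
finger_gap: 0.257
grip_force: 25.0
```

```bash
python3 dr.py
```

```text
drawer xy mm 109.2 -5.5 z 0.1147 F [-0.3  0.8 -1.4]
```

>>> carry_out(hand=[16,16,16,16,16,16,35,35,35,35,35], slide=[[0,0,5],[0,0,8],[0,0,8],[0,0,7],[0,0,3],[0,0,0],[0,0,0],[0,0,0],[0,0,0],[0,0,0],[0,0,0]], angular=[[0,0,0],[0,0,0],[0,0,0],[0,0,0],[0,0,0],[0,0,0],[0,0,0],[0,0,0],[0,0,0],[0,0,0],[0,0,0]])

```text
clock: 59.3
eef_pos: [0.5865, -0.2064, 0.0845]
eef_rot: [0.358, 3.12, -0.0]
ft_force: [0.9, -0.3, -0.0]
finger_gap: 0.38
grip_force: 0.0
```

>>> carry_out(hand=[35,35,35,35,35,35,35,10,10,10,10], slide=[[0,0,-6],[0,0,-15],[0,0,-25],[0,0,-30],[0,0,-30],[10,0,-5],[30,0,0],[40,0,0],[40,0,0],[40,0,0],[40,0,0]], angular=[[0,0,0],[0,0,0],[0,0,0],[0,0,0],[0,0,0],[0,0,0],[0,0,0],[0,0,0],[0,0,0],[0,0,0],[0,0,0]])

```text
clock: 60.22
eef_pos: [0.3892, -0.1605, 0.1953]
eef_rot: [0.358, 3.121, -0.0]
ft_force: [0.2, -0.3, -0.4]
finger_gap: 0.141
grip_force: 0.0
```

```bash
python3 go.py .41 -.1596 .085 76.9
python3 - <<'E'
from m import *
f=cam('scene'); save(f,'i1.png',(190,320,160,335),4.5)
E
```

```text
at [ 0.3892 -0.1605  0.1953] ang 76.9 tilt 0.02 gap 13.1 grip 0.0 F [ 0.2 -0.3 -0.4] t 60.2 q7 1.47
  turn z -0.0 | shift before turn [-20.    5.6 110.3] | after turn [-20.    5.6 110.3]
```

View pics/i1.png

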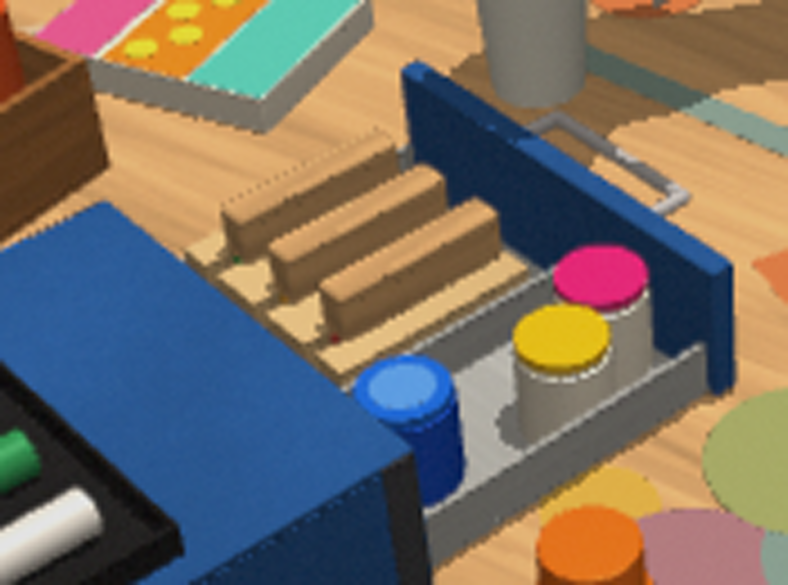

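All three squeegees are seated and the pots are in the bay. The yellow pot has been knocked towards the outer wall, to about (560,360) in the crop. I'll measure the pots and the lid.

Run:
```python
from m import *
from sq import o,X,Y
fs={'scene':cam('scene'),'top':cam('top')}
R=pots(['pot_pink','pot_yellow'],zb=.012,fs=fs); R.update(pots(['pot_lid'],zb=.066,fs=fs))
SEG['open_pot']=[(.029,0,.062),(.028,.062,.07)]; R.update(pots(['open_pot'],zb=.012,fs=fs))
for k,v in R.items():
    for r in v or []: d=np.array(r[2])-o; print(k,r,(d@X*1e3).round(1),(d@Y*1e3).round(1))
f=fs['scene']; P=lambda u,v,z: ray(f,160+u/4.5-.4,190+v/4.5-.4,z)
print(P(405,388,.082))
for x,y in(P(405,388,.082)[:2],(.6724,-.1352)):
    for r,z in((.028,.082),(.028,.074),(.029,.012)):
        p=(proj(f,cyl(x,y,[(r,z,z)]))-[160,190]+.4)*4.5; print(r,z,p.min(0).round(),p.max(0).round())
```

```text
pot_pink ('scene', 0.97, [0.5331, -0.1018], np.float64(0.6)) 33.9 84.2
pot_pink ('top', 0.81, [0.5378, -0.1001], np.float64(0.78)) 38.1 86.9
pot_yellow ('scene', 0.64, [0.5866, -0.0932], np.float64(0.75)) 84.1 104.7
pot_yellow ('top', 0.84, [0.5965, -0.0857], np.float64(0.85)) 92.0 114.2
pot_lid ('scene', 0.68, [0.6748, -0.1368], np.float64(0.81)) 179.8 82.2
open_pot ('scene', 0.71, [0.6611, -0.1193], np.float64(0.24)) 162.5 96.1
[ 0.67688676 -0.132685    0.082     ]
0.028 0.082 [354. 355.] [455. 422.]
0.028 0.074 [356. 366.] [457. 433.]
0.029 0.012 [367. 445.] [468. 515.]
0.028 0.082 [356. 349.] [457. 416.]
0.028 0.074 [358. 360.] [458. 426.]
0.029 0.012 [369. 439.] [470. 508.]
```

The lid is seated and all pots are inside the limits. I'll lower the closed fingers in front of the handle and push.

>>> carry_out(hand=[0,0,0,0,0,0,0,0], slide=[[-5,5,0],[0,0,20],[0,0,25],[0,0,25],[0,0,25],[0,0,20],[0,0,5],[0,0,0]], angular=[[0,0,0],[0,0,0],[0,0,0],[0,0,0],[0,0,0],[0,0,0],[0,0,0],[0,0,0]])

```text
clock: 61.43
eef_pos: [0.3974, -0.1567, 0.0739]
eef_rot: [-0.357, -3.118, -0.001]
ft_force: [-0.2, -0.8, 0.4]
finger_gap: 0.008
grip_force: 0.0
```

```bash
python3 go.py .4245 -.163 .075 76.9
```

```text
at [ 0.3974 -0.1567  0.0739] ang 76.9 tilt 0.17 gap 0.7 grip 0.0 F [-0.2 -0.8  0.4] t 61.4 q7 1.36
  turn z 0.0 | shift before turn [-27.9  -0.   -1.2] | after turn [-27.9   0.   -1.2]
```

>>> carry_out(hand=[0,0,0,0,0,0,0,0,0,0,0,0], slide=[[-3,0,0],[-4,0,0],[-4,0,0],[-4,0,0],[-4,0,0],[-5,0,0],[-7,0,0],[-9,0,0],[-10,0,0],[-10,0,0],[-10,0,0],[-10,0,0]], angular=[[0,0,0],[0,0,0],[0,0,0],[0,0,0],[0,0,0],[0,0,0],[0,0,0],[0,0,0],[0,0,0],[0,0,0],[0,0,0],[0,0,0]])

```text
clock: 62.43
eef_pos: [0.4767, -0.1758, 0.0751]
eef_rot: [0.359, 3.121, -0.0]
ft_force: [-2.8, -1.8, 1.0]
finger_gap: 0.006
grip_force: 1.1
```

>>> carry_out(hand=[0,0,0,0,0,0,0,0,0,0,0,0], slide=[[-10,0,0],[-10,0,0],[-10,0,0],[-10,0,0],[-10,0,0],[-10,0,0],[-10,0,0],[-10,0,0],[-10,0,0],[-10,0,0],[-10,0,0],[-10,0,0]], angular=[[0,0,0],[0,0,0],[0,0,0],[0,0,0],[0,0,0],[0,0,0],[0,0,0],[0,0,0],[0,0,0],[0,0,0],[0,0,0],[0,0,0]])

```text
clock: 63.43
eef_pos: [0.5932, -0.2029, 0.0751]
eef_rot: [0.358, 3.121, -0.0]
ft_force: [-1.7, -1.9, -0.8]
finger_gap: 0.005
grip_force: 1.1
```

```bash
python3 go.py .6575 -.2175 .075 76.9
```

```text
at [ 0.5932 -0.2029  0.0751] ang 76.9 tilt 0.0 gap 0.5 grip 1.1 F [-1.7 -1.9 -0.8] t 63.4 q7 1.41
  turn z -0.0 | shift before turn [-65.9   0.3   0.1] | after turn [-65.9   0.3   0.1]
```

>>> carry_out(hand=[0,0,0,0,0,0,0,0,0,0,0], slide=[[-10,0,0],[-9,0,0],[-8,0,0],[-6,0,0],[-5,0,0],[-4,0,0],[-3,0,0],[-3,0,0],[-3,0,0],[-2,0,0],[0,0,0]], angular=[[0,0,0],[0,0,0],[0,0,0],[0,0,0],[0,0,0],[0,0,0],[0,0,0],[0,0,0],[0,0,0],[0,0,0],[0,0,0]])

```text
clock: 64.35
eef_pos: [0.6441, -0.2145, 0.0751]
eef_rot: [-0.358, -3.121, -0.0]
ft_force: [-1.1, 0.9, 0.2]
finger_gap: 0.006
grip_force: 0.7
```

```bash
python3 go.py .6575 -.2175 .075 76.9
```

```text
at [ 0.6441 -0.2145  0.0751] ang 76.9 tilt 0.01 gap 0.6 grip 0.7 F [-1.1  0.9  0.2] t 64.3 q7 1.42
  turn z 0.0 | shift before turn [-13.8   0.1   0.1] | after turn [-13.8   0.1   0.1]
```

Nearly shut; I'll push slowly to the stop.

>>> carry_out(hand=[0,0,0,0,0], slide=[[-2,0,0],[-2,0,0],[-2,0,0],[0,0,0],[0,0,0]], angular=[[0,0,0],[0,0,0],[0,0,0],[0,0,0],[0,0,0]])

```text
clock: 64.77
eef_pos: [0.6443, -0.2147, 0.0747]
eef_rot: [-0.357, -3.11, -0.001]
ft_force: [-17.8, 6.0, 11.3]
finger_gap: 0.004
grip_force: 9.1
```

```bash
python3 go.py .6575 -.2175 .075 76.9
python3 - <<'E'
from m import *
f=cam('scene'); save(f,'k1.png',(190,310,150,310),5)
E
```

```text
at [ 0.6443 -0.2147  0.0747] ang 76.9 tilt 0.62 gap 0.3 grip 9.1 F [-17.8   6.   11.3] t 64.8 q7 1.42
  turn z -0.0 | shift before turn [-13.5   0.3  -0.5] | after turn [-13.5   0.3  -0.5]
```

View pics/k1.png

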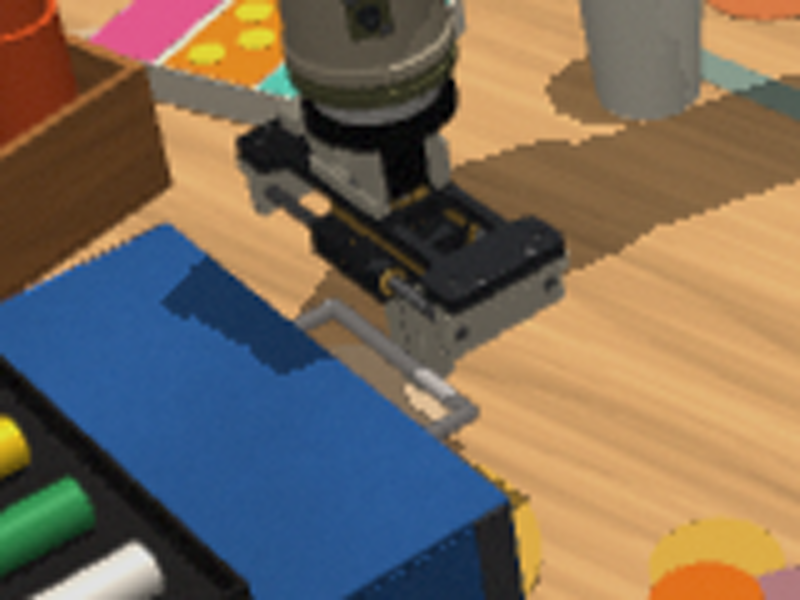

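The drawer is against its stop: 18 N at the expected position, with the handle running (300,310)-(470,410) in the crop. I'll back off and verify.

>>> carry_out(hand=[0,0,0,0,0,0,0,0,0,0,0,0], slide=[[4,0,0],[6,0,0],[15,0,0],[25,0,0],[25,0,-15],[0,0,-25],[0,0,-30],[0,0,-30],[30,20,0],[30,30,0],[30,30,0],[0,0,0]], angular=[[0,0,0],[0,0,0],[0,0,0],[0,0,0],[0,0,0],[0,0,0],[0,0,0],[0,0,0],[0,0,0],[0,0,0],[0,0,0],[0,0,0]])

```text
clock: 65.82
eef_pos: [0.5043, -0.0959, 0.1756]
eef_rot: [-0.349, -3.121, -0.003]
ft_force: [-1.5, -0.1, -0.1]
finger_gap: 0.004
grip_force: 0.0
```

Run:
```python
from m import *
f=cam('scene'); save(f,'k2.png',(190,310,150,310),5)
g=cam('top')
A=np.array([.6568,-.2174]); th=np.radians(-13.1);Y=np.array([-np.sin(th),np.cos(th)])
print(((proj(f,[[*(A+s*.06*Y),.078] for s in(-1,1)])-[150,190]+.4)*5).round(), state()['ft_force'].round(1))
```

```text
[[333. 307.]
 [469. 412.]] [ 0.9 -1.3  0.1]
```

View pics/k2.png

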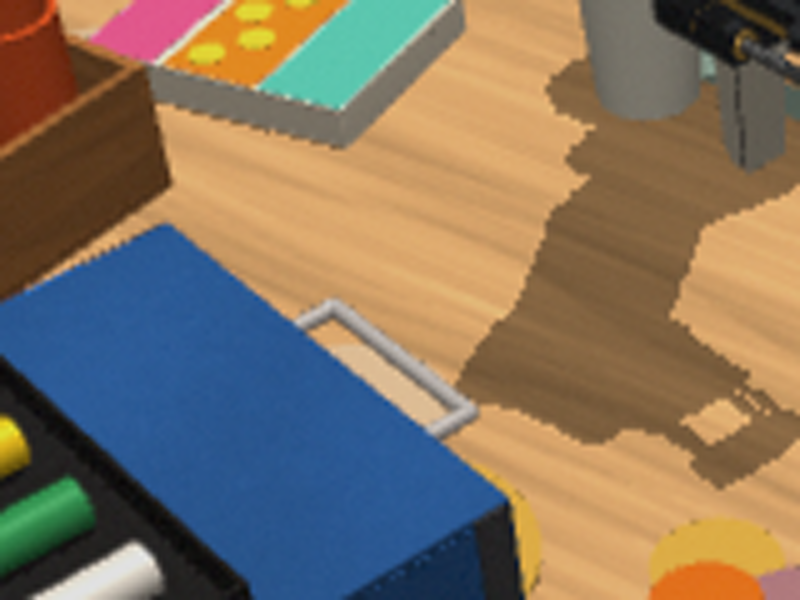

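The handle lies where a shut drawer puts it: (333,303)-(470,410) against the predicted (333,307)-(469,412). The arm is clear, so I'll hand in.

```bash
python3 -c "
from plant import *
print(sign_off())"
```

```text
the job is handed in; nothing more can be done
None
```

I put the lid on the blue pot, packed all three pots and all three squeegees into the drawer, pushed it shut against its stop, and handed the job in; the hand-in returned no verdict.

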